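# Close down the jiko and stow the skewers

### The job

The grilling is over: put the jiko corner in order for the night. Cover the fire bowl with the jiko's lid, lying flat and centred inside the pot rests, shut the air door, unhook every skewer from the rail and stand each one point down in a socket of its own in the wooden block, pushed fully home. Leave the wooden spoon hanging and the bowl, saucepan and colander where they are.

Things in the scene. Friction and masses are not known exactly. Their poses are not given: they have to be found in the camera images.
- jiko: The jiko: a fixed squat charcoal stove of dark sheet steel with a ceramic fire bowl, 250 mm across, rim 200 mm above the floor. Origin at its foot on its upright axis, z up; its front, with the air door, faces its -x. Three pot rests stand 16 mm above the rim, inner faces 111 mm from the axis, at 60, 180 and 300 deg from its x axis.
- firebowl (a point): Centre of the jiko's top opening (160 mm across), level with the flat ceramic rim on which the lid seats, 200 mm above the floor. Axes are the jiko's.
- airdoor (a joint): Angle of the air door at the jiko's foot, rad: 0 is shut against its frame, larger is further open (at most 1.7). It stays where it is left (light friction, about 0.03 N m). The door is an upright steel sheet 100 mm wide, 76 mm tall, 5 mm thick, with a wire handle in front; it opens to the jiko's front.
- airdoor_hinge (a point): Point on the air door's upright hinge line at half the door's height, 46 mm above the floor (the door spans 8 to 84 mm). Axes turn with the door: z up; the sheet reaches from 2 to 102 mm from the hinge along -y; -x points out of its front face, 3 mm in front of the hinge line. Seen from above it turns clockwise as it opens.
- airdoor_handle (a point): Middle of the air door's handle, an upright 8 mm round wire 40 mm long, 25 mm in front of the sheet on two legs; 78 mm from the hinge along the door's -y and 28 mm along its -x. Axes are the door's.
- lid_knob (a point): Centre of the wooden knob of the jiko's lid, a loose steel disc 190 mm in diameter, 4 mm thick at the edge and 10 mm in the middle, about 0.35 kg. The knob is 32 mm in diameter from 27 to 46 mm above the lid's underside (its narrower neck below); this point is 36 mm above the underside. z points up out of the lid. It starts flat on the floor.
- rail: Fixed steel hook rail: a 12 mm bar along its y axis, 280 mm up, on 14 mm posts at y = -210 and 210 mm. Origin on the floor under the bar's middle, z up. Five 6 mm wire hooks at y = -140, -70, 0, 70, 140 mm drop from the bar to a valley 20 mm out along -x (wire centre 250 mm up) and turn up to a tip 40 mm out, its top 277 mm up.
- block: Skewer block: a loose hardwood block 210 x 60 x 60 mm, about 0.6 kg, standing on the floor. Origin at the centre of its underside, x along its length, z up. Four upright round sockets in a row from its top, 14 mm in diameter with 3 mm chamfered mouths, 50 mm deep (socket floor 10 mm above the underside); each takes one skewer.
- spoon_mid (a point): Middle of a wooden spoon (bystander) hanging by a wire loop on one of the five hooks, bowl down, 190 mm long, bowl 42 mm wide; this point is on its round 11 mm handle, 100 mm below the top of its loop.
- bowl: White ceramic bowl (bystander), 130 mm across, 55 mm tall, loose on the floor; origin under its centre.
- saucepan: Stainless steel saucepan (bystander), 184 mm across, 90 mm tall, its black handle along its x axis to 222 mm from its centre, loose on the floor; origin under its centre.
- colander: Orange plastic colander (bystander), 204 mm across, 75 mm tall, loose on the floor; origin under its centre.
- socket1 (a point): Centre of the mouth of socket 1 of the skewer block, on its top face, -75 mm along the block. Axes are the block's.
- skewer1_mid (a point): Middle of steel skewer 1 (two to four of the four are there), 200 mm long, 75 g, hung point down on a hook by a wire loop; on its 8 mm round stem, 100 mm below the loop's top, z up along the stem. The loop (its foot 56 mm below its top) lies in the skewer's y-z plane, opening 19 mm wide, 51 mm tall; on the hook it can rise 39 mm and clears the tip after 24 mm.
- skewer1_tip (a point): The point of skewer 1, 100 mm below its middle; the stem tapers over its last 14 mm. z runs up along the stem.
- socket2 (a point): Centre of the mouth of socket 2 of the skewer block, on its top face, -25 mm along the block. Axes are the block's.
- skewer2_mid (a point): Middle of steel skewer 2 (two to four of the four are there), 200 mm long, 75 g, hung point down on a hook by a wire loop; on its 8 mm round stem, 100 mm below the loop's top, z up along the stem. The loop (its foot 56 mm below its top) lies in the skewer's y-z plane, opening 19 mm wide, 51 mm tall; on the hook it can rise 39 mm and clears the tip after 24 mm.
- skewer2_tip (a point): The point of skewer 2, 100 mm below its middle; the stem tapers over its last 14 mm. z runs up along the stem.
- socket3 (a point): Centre of the mouth of socket 3 of the skewer block, on its top face, 25 mm along the block. Axes are the block's.
- skewer3_mid (a point): Middle of steel skewer 3 (two to four of the four are there), 200 mm long, 75 g, hung point down on a hook by a wire loop; on its 8 mm round stem, 100 mm below the loop's top, z up along the stem. The loop (its foot 56 mm below its top) lies in the skewer's y-z plane, opening 19 mm wide, 51 mm tall; on the hook it can rise 39 mm and clears the tip after 24 mm.
- skewer3_tip (a point): The point of skewer 3, 100 mm below its middle; the stem tapers over its last 14 mm. z runs up along the stem.
- socket4 (a point): Centre of the mouth of socket 4 of the skewer block, on its top face, 75 mm along the block. Axes are the block's.
- skewer4_mid (a point): Middle of steel skewer 4 (two to four of the four are there), 200 mm long, 75 g, hung point down on a hook by a wire loop; on its 8 mm round stem, 100 mm below the loop's top, z up along the stem. The loop (its foot 56 mm below its top) lies in the skewer's y-z plane, opening 19 mm wide, 51 mm tall; on the hook it can rise 39 mm and clears the tip after 24 mm.
- skewer4_tip (a point): The point of skewer 4, 100 mm below its middle; the stem tapers over its last 14 mm. z runs up along the stem.
Things that resemble listed ones, but are neither listed nor needed, are in the scene too. What is shaped like the part that bears skewer1_mid but blue is not meant.

How it is judged:
By the outcome, as a careful person would: the job done as asked, in the order asked, and still so for the second after the job is handed in, with the robot touching nothing.
Of skewer1, skewer2, skewer3, skewer4 only 2 to 4 are there at a start; the rules pass over those that are not, and their reading is None.
At some moment in a run one of lid, block may be knocked a few centimetres aside while the robot is not near it.
It also fails if it takes over 210 s, if anything falls off the work surface, if the arm or the gripper's body presses on something with over 40 N, if the wrist force passes 120 N, or if a joint passes its speed limit or range.

### The arm

A 7-joint arm with a two-finger parallel gripper is mounted at the origin on the work surface. World frame = base frame: x ahead of the robot, y to its left, z up, the work surface at z = 0. Lengths are in mm, angles in rad, forces in N, time in s.
With the tool pointing down it reaches from about 400 to 900 mm from the base axis. Payload 5.6 kg.
Tool frame: the origin (TCP) lies at the very end of the fingers, on their centre line; the grasp point (between the pads) lies 19 mm behind it; z points along the fingers, y is the line along which they close (so a half turn about z gives the same grasp; the last joint's range is limited). The gripper opens to 92 mm and grips with 3 to 60 N. Pads are 20 mm wide; open, the fingers measure 128 mm over their backs; the gripper's body (75 mm by 189 mm) begins 69 mm behind the grasp point.
Start: joints at [-1.319, 0.468, -0.012, 1.603, 0.006, 1.071, -0.056], TCP at [188.899, 621.954, 192.892] pointing down, gripper open.
Joint ranges: [-2.53, 2.53], [-0.31, 2.02], [-1.57, 1.55], [0.28, 2.44], [-1.29, 4.43], [0.15, 1.84], [-2.92, 2.92]. Speed limits (rad/s): [2.57, 2.57, 3.14, 3.14, 3.14, 3.14, 3.14].

### API

Orientations are given as a unit quaternion [x, y, z, w].
In Python, from workcell import get_state, optics, job gives the robot as it stands. The module is installed in compiled form; this text tells all that it offers.
- The arm moves only by the shell command python3 -m pendant 'ROWS' [FORCE]. ROWS is text: rows parted by semicolons, each of 7 numbers parted by spaces: the shift along the tool's x, y, z in m, then the turn, a rotation vector about the tool's x, y, z in rad, then the opening, from -1 (shut) to 1 (fully open). A call has 1 to 5 rows; each row is the pose to reach, as a shift and turn from the pose commanded when the call began, along the tool's axes at that moment; what a row does not reach only later rows make up. A row lasts 1/10 s, in which the tool goes at most 50 mm and 8.59 degrees, less where a joint would pass 70% of its speed; a pose out of reach is approached as far as the arm can. A call with a gripper value outside its range is refused whole. The fingers move at their own pace and stop on an object; FORCE is the grip in N (left out, the last holds). Time passes only in rows, so rows that repeat a pose let the fingers close. It gives the time, the measured TCP pose, the force, the opening and the grip force at its end, in the units of the state.
- get_state(): the state, without advancing time (a new reading comes with each control period).
- optics.read_camera(name): name is "scene" or "top" or "wrist"; returns a dict with "color" (400x640x3 uint8, red, green, blue), "fov_y" (degrees; the focal length in pixels is half the picture's height over the tangent of half this angle, whatever the lens; pixels are square), "cx", "cy" (the principal point, pixels), "dist" ([k1, k2, p1, p2, k3] as OpenCV has them; the pictures are not rectified), "rvec" (rotation vector, rad) and "tvec" (3), from world to camera coordinates, as OpenCV has them. Camera axes: x right, y down, z forward; pixel columns grow to the right and rows downward; lengths in mm; the calibration is good to about 2 mm. A picture is of the moment at which its call begins. There is no depth.
- job.job_done(): hands the job in; it is judged then, once.
The state is a dict: "time_s": time; "joint_pos": joint angles; "qvel": joint speeds; "effort": joint torques, N m; "ee_pos": TCP position; "orientation": TCP orientation; "wrist_force": force on the tool from outside, world axes, zero at the start; "moment": the same for the moment, N m; "grip_width": finger opening in mm; "grip_force": force on a finger pad.
Only numpy, scipy, OpenCV 4.12 (cv2) and the standard library are available. Lean on these libraries where they do the work, as an engineer would, in place of code of your own. Each camera call takes 0.05 s, during which the arm holds its last target. There are 200 camera calls.

## Working session

There is one attempt and no reset: what is moved stays moved. The work goes in short steps, Python scripts to look and compute and a shell command to move; the robot and the scene stay as the last step left them, time stands still between calls to the robot, and variables do not carry over. Pictures are saved under pics/ and viewed, at most 14 in all, crops included, and the job is handed in when it is done.

```bash
mkdir -p pics; cat > h.py <<'E'
import numpy as np, cv2
from scipy.spatial.transform import Rotation as R
from workcell import get_state, optics, job
def cam(n):
    c=optics.read_camera(n); h=c["color"].shape[0]
    f=h/2/np.tan(np.radians(c["fov_y"])/2)
    c["K"]=np.array([[f,0,c["cx"]],[0,f,c["cy"]],[0,0,1]]); c["R"]=cv2.Rodrigues(np.array(c["rvec"],float))[0]
    c["t"]=np.array(c["tvec"],float); c["o"]=-c["R"].T@c["t"]; c["d"]=np.array(c["dist"],float); return c
def ray(c,uv):
    p=cv2.undistortPoints(np.array(uv,float).reshape(-1,1,2),c["K"],c["d"]).reshape(-1,2)
    d=np.c_[p,np.ones(len(p))]@c["R"]; return d/np.linalg.norm(d,axis=1)[:,None]
def onz(c,uv,z):
    d=ray(c,uv); return c["o"]+d*((z-c["o"][2])/d[:,2])[:,None]
def proj(c,P): return cv2.projectPoints(np.array(P,float).reshape(-1,3),np.array(c["rvec"],float),c["t"],c["K"],c["d"])[0].reshape(-1,2)
def tri(cs,uvs):
    A=np.zeros((3,3));b=np.zeros(3)
    ds=[(c["o"],ray(c,[u])[0]) for c,u in zip(cs,uvs)]
    for o,d in ds: M=np.eye(3)-np.outer(d,d);A+=M;b+=M@o
    p=np.linalg.solve(A,b); return p,[np.linalg.norm((np.eye(3)-np.outer(d,d))@(p-o)) for o,d in ds]
def save(c,n,crop=None,s=1):
    im=c["color"][:,:,::-1]
    if crop: x0,y0,x1,y1=crop; im=im[y0:y1,x0:x1]
    cv2.imwrite(f"pics/{n}.png",cv2.resize(im,None,fx=s,fy=s,interpolation=cv2.INTER_CUBIC))
def rel(p,yaw=None):
    "tool-frame shift (m) to world TCP p mm; rotvec to tool-down with tool y axis at world yaw"
    s=get_state(); q=R.from_quat(s["orientation"]); 
    print("shift",np.round(q.inv().apply(np.array(p)-s["ee_pos"])/1000,4))
    if yaw is not None:
        for y in (yaw,yaw+np.pi):
            Y=np.array([np.cos(y),np.sin(y),0]);Z=np.array([0,0,-1]);M=np.c_[np.cross(Y,Z),Y,Z]
            print("rot",np.round((q.inv()*R.from_matrix(M)).as_rotvec(),4))
E
python3 - <<'E'
from h import *
s=get_state();print({k:np.round(v,3) for k,v in s.items()})
for n in("scene","top","wrist"):
    c=cam(n);save(c,n+"0",s=1.25);print(n,c["o"].round(),c["R"][2].round(2),c["fov_y"],c["d"])
E
```

```text
{'time_s': np.float64(0.0), 'joint_pos': array([-1.319,  0.468, -0.012,  1.604,  0.006,  1.071, -0.056]), 'qvel': array([-0.   , -0.   ,  0.   ,  0.003, -0.   , -0.001, -0.002]), 'effort': array([-0.0000e+00, -5.2058e+01, -1.3000e-02, -2.4376e+01, -5.7000e-02,
        1.7000e-02,  0.0000e+00]), 'ee_pos': array([188.723, 621.342, 191.953]), 'orientation': array([ 0.147,  0.989, -0.001, -0.   ]), 'wrist_force': array([ 0.175, -0.429,  0.43 ]), 'moment': array([ 0.   ,  0.001, -0.016]), 'grip_force': np.float64(0.0), 'grip_width': np.float64(92.222)}
scene [1129.  551.  650.] [-0.58 -0.58 -0.57] 55.79267071455451 [0.0020083 0.        0.        0.        0.       ]
top [ 493.   24. 1255.] [ 0.08 -0.01 -1.  ] 51.427031404569746 [0.03353121 0.         0.         0.         0.        ]
wrist [123. 642. 385.] [ 0.23 -0.07 -0.97] 61.361303943042465 [-0.00542444  0.          0.          0.          0.        ]
```

View pics/scene0.png

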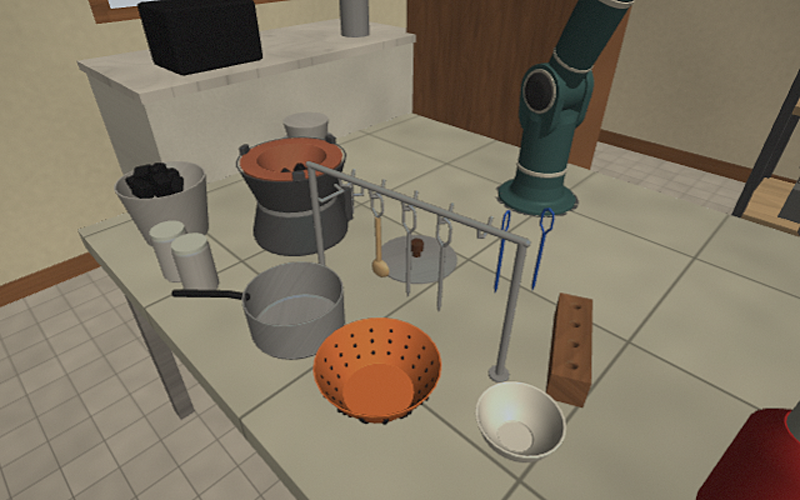

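View pics/top0.png

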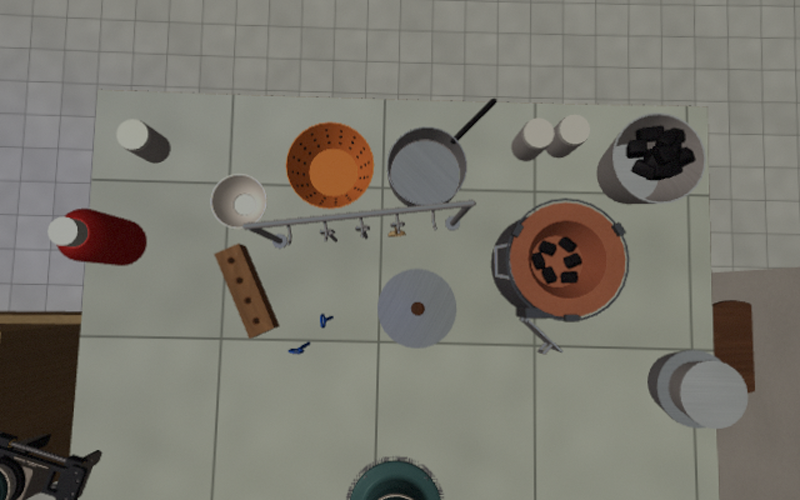

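The scene shows the rail with two steel skewers at (408,250) and (443,262) and the spoon at (378,245). The lid is at (417,255), knob (416,246), and the block at (572,348). Two blue look-alike skewers stand at (503,250) and (542,248), and the jiko is at (295,195). In the top view the jiko is at (570,260) with its door open at (540,335), and the lid is at (418,308).
Possible mix-ups: the blue skewers at scene (503,250) and (542,248) against the steel ones at (408,250) and (443,262); the white lids at top (698,390); the coal bucket at top (655,155) against the jiko.

```bash
python3 - <<'E'
from h import *
t=cam("top");s=cam("scene")
save(t,"tj",(370,140,520,300),4) if 0 else None
a=cv2.resize(t["color"][150:300,380:520,::-1],None,fx=4,fy=4,interpolation=cv2.INTER_CUBIC)
cv2.imwrite("pics/tj.png",a)
b=cv2.resize(s["color"][125:275,240:440,::-1],None,fx=4,fy=4,interpolation=cv2.INTER_CUBIC); cv2.imwrite("pics/sr.png",b)
def comps(c,lo,hi,mina):
    m=cv2.inRange(cv2.cvtColor(c["color"],cv2.COLOR_RGB2HSV),lo,hi)
    n,l,st,ce=cv2.connectedComponentsWithStats(m)
    for i in range(1,n):
        if st[i,4]>=mina: print(st[i].tolist(),ce[i].round(1))
print("brownish top");comps(t,(3,90,30),(14,255,255),25)
print("brownish scene");comps(s,(3,90,30),(14,255,255),25)
print("blue top");comps(t,(105,120,40),(125,255,255),10)
E
```

```text
brownish top
[229, 98, 70, 69, 3800] [263.6 131.9]
[408, 162, 92, 92, 5966] [454.4 207.5]
[172, 195, 50, 75, 1771] [196.8 231.9]
[571, 241, 33, 73, 1699] [587.7 270. ]
[329, 242, 10, 10, 79] [333.8 246.5]
[0, 259, 11, 14, 45] [  5.3 264.8]
[0, 259, 62, 107, 2384] [ 30.2 307.7]
[47, 260, 15, 13, 64] [ 54.4 265.6]
brownish scene
[71, 0, 42, 19, 499] [89.5  9.4]
[202, 0, 27, 3, 53] [212.4   0.7]
[325, 0, 138, 118, 10742] [384.   46.8]
[454, 5, 148, 141, 3168] [504.5  98.4]
[192, 110, 82, 35, 1959] [230.6 125.9]
[617, 140, 20, 7, 53] [626.7 142.9]
[329, 191, 10, 15, 107] [333.2 197.1]
[0, 202, 80, 44, 1225] [ 36.8 222.5]
[437, 234, 37, 92, 2684] [456.5 280.5]
[250, 254, 104, 85, 6605] [301.4 294.7]
blue top
[256, 252, 10, 10, 36] [258.5 256. ]
[231, 275, 16, 8, 41] [237.9 279.4]
```

View pics/tj.png

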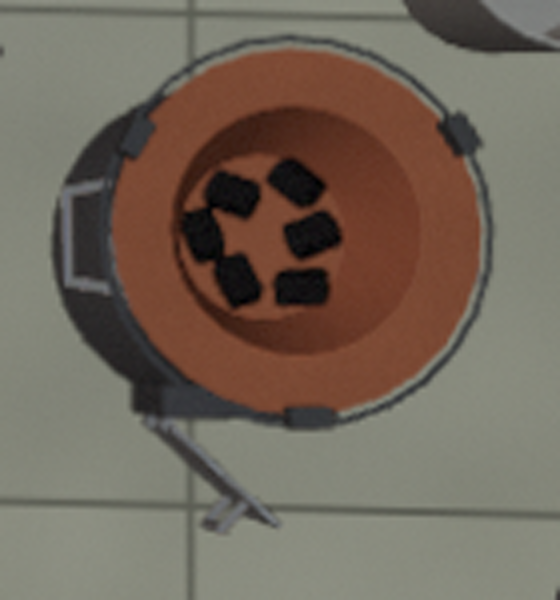

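View pics/sr.png

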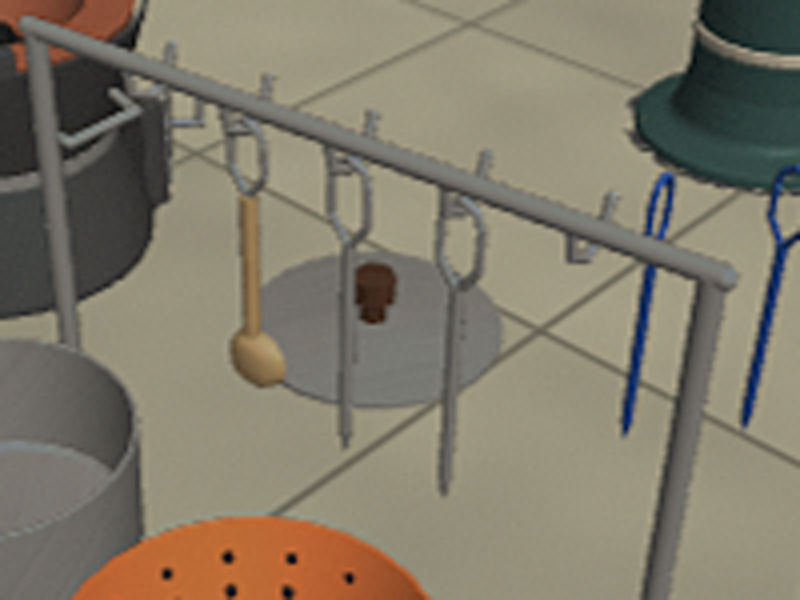

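The top crop shows the jiko with its pot rests at crop (137,133), (460,133) and (310,415). The door runs from its hinge at (150,420) to its free edge at (277,522), with the handle at (215,525). In the scene crop the steel skewers are clear: #a has its loop foot at (347,240) and tip (345,445), and #b has its loop foot at (455,287) and tip (445,492). The spoon is left of both, on the next hook.

```bash
python3 - <<'E'
from h import *
t=cam("top");s=cam("scene")
T=lambda x,y:[x/4+380,y/4+150]; S=lambda x,y:[x/4+240,y/4+125]
hsv=cv2.cvtColor(t["color"],cv2.COLOR_RGB2HSV); m=cv2.inRange(hsv,(3,90,30),(14,255,255))
m2=m.copy();m2[:,:400]=0;m2[:,510:]=0
cs=max(cv2.findContours(m2,cv2.RETR_EXTERNAL,cv2.CHAIN_APPROX_NONE)[0],key=len).reshape(-1,2)
h=cv2.convexHull(cs).reshape(-1,2)
P=onz(t,h,200)[:,:2]; A=np.c_[2*P,np.ones(len(P))];x=np.linalg.lstsq(A,(P**2).sum(1),rcond=None)[0];print("rim",x[:2],np.sqrt(x[2]+x[:2]@x[:2]))
pr=onz(t,[T(137,133),T(460,133),T(310,415)],216)[:,:2];print("rests",pr.round(1)); 
v=pr-x[:2];print(np.hypot(*v.T),np.degrees(np.arctan2(v[:,1],v[:,0])), "circ", pr.mean(0))
print("door hinge,end,handle",onz(t,[T(150,420),T(277,522)],84).round(1),onz(t,[T(215,527)],66).round(1))
print("knob",tri([t,s],[[333.8,246.5],[333.2,194]]), onz(t,[[333.8,246.5]],40))
# block top face corners via minAreaRect of brighter
m3=m.copy();m3[:,:165]=0;m3[:,230:]=0;m3[:190]=0
c=max(cv2.findContours(m3,cv2.RETR_EXTERNAL,cv2.CHAIN_APPROX_NONE)[0],key=len);bx=cv2.boxPoints(cv2.minAreaRect(c));print("blockbox",bx.round(1).tolist(),onz(t,bx,60).round(1))
print("blue",onz(t,[[258.5,256],[238,279.4]],190).round(1))
def sk(n,tip,foot):
    # top-view: use scene rays with rail plane later
    print(n,[ (z,onz(s,[S(*tip)],z).round(1).tolist()) for z in (56,)],onz(s,[S(*foot)],200).round(1))
sk("a",(345,445),(347,240));sk("b",(445,492),(455,287));sk("spoon",(258,360),(250,195))
print("rail ends",onz(s,[S(30,28),S(728,275)],280).round(1), onz(t,[[245/1.25,224/1.25],[475/1.25,203/1.25]],280).round(1))
print("rail tri",tri([t,s],[[196,179.5],S(728,275)]),tri([t,s],[[380,162.5],S(30,28)]))
a=cv2.resize(t["color"][145:285,165:385,::-1],None,fx=3.6,fy=3.6,interpolation=cv2.INTER_CUBIC);cv2.imwrite("pics/tr.png",a)
E
```

```text
rim [ 571.34566146 -335.33462586] 116.81741065879729
rests [[ 628.2 -231.5]
 [ 633.  -434.6]
 [ 454.3 -339.4]]
[118.35577883 116.82703614 117.16094559] [  61.29892757  -58.13899889 -178.00885936] circ [ 571.81810295 -335.16174041]
door hinge,end,handle [[ 443.1 -273.6   84. ]
 [ 374.8 -362.    84. ]] [[ 368.4 -324.2   66. ]]
knob (array([459.93945939, -40.84925134,  41.21701939]), [np.float64(0.13243029256074493), np.float64(0.13243029256062616)]) [[459.99235917 -41.01487898  40.        ]]
blockbox [[171.39999389648438, 202.8000030517578], [194.39999389648438, 193.1999969482422], [222.39999389648438, 260.5], [199.39999389648438, 270.1000061035156]] [[574.7 427.4  60. ]
 [603.9 363.6  60. ]
 [414.2 275.5  60. ]
 [386.1 338.9  60. ]]
blue [[435.9 157.7 190. ]
 [376.4 207.1 190. ]]
a [(56, [[620.4, 83.0, 56.0]])] [[618.4  79.9 200. ]]
b [(56, [[610.1, 152.5, 56.0]])] [[611.8 151.1 200. ]]
spoon [(56, [[598.8, -14.4, 56.0]])] [[622.8   7.8 200. ]]
rail ends [[ 673.7 -117.8  280. ]
 [ 613.8  300.8  280. ]] [[ 616.7  299.   280. ]
 [ 667.8 -134.1  280. ]]
rail tri (array([615.26958778, 300.05325006, 280.31506827]), [np.float64(1.3719641279436987), np.float64(1.371964127943618)]) (array([ 666.55548154, -133.33056275,  273.10939172]), [np.float64(2.8734115016595223), np.float64(2.873411501659423)])
```

View pics/tr.png

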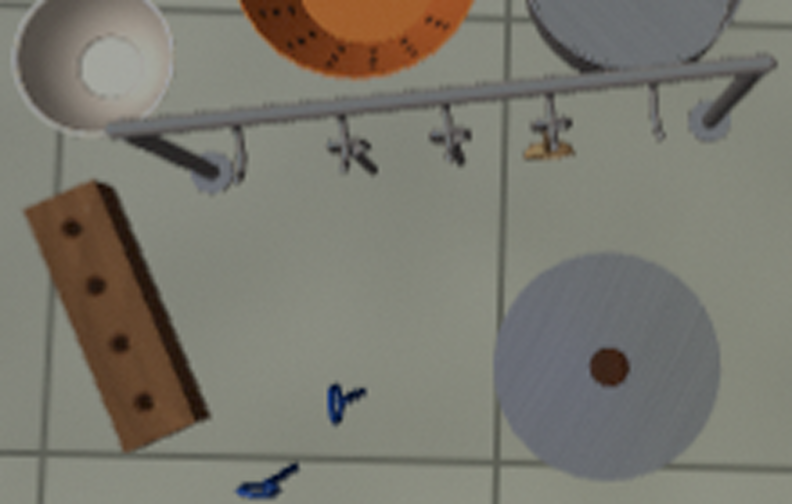

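The crop shows block sockets at (72,229), (96,287), (120,344) and (144,402). There are steel skewers on two hooks, at (347,150) and (452,138), and the spoon at (550,130). The blue skewers at (340,400) and (262,488) stand apart on the floor. The measurements agree with the text: knob height 41 mm, block 209 mm long, rail 280 mm up, pot rests at r = 117 mm. So I'm going for the lid first.

```bash
python3 -m pendant '0 0 -0.05 0 0 0 1;0 0 -0.1 0 0 0 1;-0.15 -0.18 -0.1 0 0 0 1;-0.15 -0.18 -0.1 0 0 0 1;-0.15 -0.18 -0.1 0 0 0 1'; python3 -m pendant '-0.4 -0.5 0 0 0 0 1;-0.4 -0.5 0 0 0 0 1;-0.4 -0.5 0 0 0 0 1;-0.4 -0.5 0 0 0 0 1;-0.4 -0.5 0 0 0 0 1'; python3 -c "
from h import *
rel([460,-41,150],np.radians(90))"
```

```text
time_s: 0.85
ee_pos: [247.8, 482.2, 293.2]
orientation: [0.147, 0.989, 0.0, 0.0]
wrist_force: [1.8, -0.1, -0.1]
grip_width: 91.7
grip_force: 0.0
time_s: 1.35
ee_pos: [340.4, 249.6, 293.2]
orientation: [0.147, 0.989, 0.0, 0.0]
wrist_force: [1.3, 0.7, -0.1]
grip_width: 91.9
grip_force: 0.0
shift [-0.1988 -0.2435  0.143 ]
rot [ 0.001   0.0005 -0.2947]
rot [ 6.0000e-04 -1.4000e-03  2.8468e+00]
```

```bash
python3 -m pendant '-0.2 -0.244 0 0 0 -0.295 1;-0.2 -0.244 0 0 0 -0.295 1;-0.2 -0.244 0 0 0 -0.295 1;-0.2 -0.244 0 0 0 -0.295 1;-0.2 -0.244 0 0 0 -0.295 1'; python3 -m pendant '0 0 0.05 0 0 0 1;0 0 0.1 0 0 0 1;0 0 0.1 0 0 0 1;0 0 0.1 0 0 0 1'; python3 - <<'E'
from h import *
c=cam("wrist");t=cam("top");s=cam("scene")
def knob(c):
    m=cv2.inRange(cv2.cvtColor(c["color"],cv2.COLOR_RGB2HSV),(3,90,20),(14,255,255))
    n,l,st,ce=cv2.connectedComponentsWithStats(m)
    return [(st[i].tolist(),ce[i].round(1)) for i in range(1,n) if st[i,4]>60]
print(get_state()["ee_pos"])
k=knob(c);print(k)
for st,ce in k: print(ce,onz(c,[ce],40).round(1))
print([x for x in knob(t) if 300<x[1][0]<370 and 220<x[1][1]<280])
E
```

```text
time_s: 1.85
ee_pos: [430.4, 32.4, 293.4]
orientation: [-0.0, 1.0, 0.001, 0.001]
wrist_force: [1.1, -0.8, 0.1]
grip_width: 92.1
grip_force: 0.0
time_s: 2.25
ee_pos: [430.2, 34.3, 193.6]
orientation: [-0.0, 1.0, -0.0, -0.0]
wrist_force: [-0.5, -0.0, 0.7]
grip_width: 91.7
grip_force: 0.0
[431.83763495  34.92190469 195.26476103]
[([534, 136, 106, 132, 10705], array([593.9, 199.2])), ([227, 192, 31, 31, 729], array([242.2, 207.3]))]
[593.9 199.2] [[450.6 334.6  40. ]]
[242.2 207.3] [[459.9 -40.2  40. ]]
[]
```

```bash
python3 -m pendant '-0.029 -0.075 0 0 0 0 1;-0.029 -0.075 0 0 0 0 1;-0.029 -0.075 0.05 0 0 0 1;-0.029 -0.075 0.1 0 0 0 1;-0.029 -0.075 0.1 0 0 0 1'; python3 -c "
from h import *
c=cam('wrist')
rel([460,-40.5,18])
m=cv2.inRange(cv2.cvtColor(c['color'],cv2.COLOR_RGB2HSV),(3,90,20),(14,255,255))
n,l,st,ce=cv2.connectedComponentsWithStats(m)
for i in range(1,n):
  if st[i,4]>200: print(st[i],onz(c,[ce[i]],40).round(1))
"
```

```text
time_s: 2.9
ee_pos: [455.6, -40.5, 89.4]
orientation: [-0.0, 1.0, -0.001, -0.005]
wrist_force: [-0.4, -0.2, -0.5]
grip_width: 91.7
grip_force: 0.0
shift [-0.0023  0.0002  0.0744]
[ 292  191   41   45 1457] [[460.  -40.4  40. ]]
```

```bash
python3 -m pendant '-0.001 0 0.04 0 0 0 1;-0.001 0 0.074 0 0 0 1;-0.001 0 0.074 0 0 0 1;-0.001 0 0.074 0 0 0 1'; python3 -m pendant '0 0 0 0 0 0 -1;0 0 0 0 0 0 -1;0 0 0 0 0 0 -1;0 0 0 0 0 0 -1;0 0 0 0 0 0 -1' 40;python3 -m pendant '0 0 0 0 0 0 -1;0 0 0 0 0 0 -1;0 0 0 0 0 0 -1;0 0 0 0 0 0 -1;0 0 0 0 0 0 -1' 40
```

```text
time_s: 3.35
ee_pos: [462.4, -40.4, 21.7]
orientation: [-0.0, 1.0, 0.0, 0.002]
wrist_force: [0.3, 0.0, 0.7]
grip_width: 92.2
grip_force: 0.0
time_s: 3.85
ee_pos: [460.2, -40.6, 19.2]
orientation: [-0.0, 1.0, 0.0, 0.0]
wrist_force: [0.0, 0.4, -0.8]
grip_width: 54.0
grip_force: 0.0
time_s: 4.35
ee_pos: [460.0, -40.8, 18.8]
orientation: [0.0, 1.0, -0.0, -0.0]
wrist_force: [0.3, 0.2, -0.4]
grip_width: 29.9
grip_force: 40.0
```

```bash
python3 -m pendant '0 0 -0.03 0 0 0 -1;0 0 -0.06 0 0 0 -1;0 0 -0.1 0 0 0 -1;0 0 -0.14 0 0 0 -1;0 0 -0.18 0 0 0 -1';python3 -m pendant '0 0 -0.04 0 0 0 -1;0 0 -0.08 0 0 0 -1;0 0 -0.09 0 0 0 -1;-0.02 -0.04 -0.09 0 0 0 -1;-0.034 -0.08 -0.09 0 0 0 -1';python3 -c "
from h import *
rel([571.5,-335,300])"
```

```text
time_s: 4.85
ee_pos: [459.1, -40.8, 199.9]
orientation: [0.0, 1.0, -0.0, -0.001]
wrist_force: [-0.1, 0.8, -2.4]
grip_width: 30.0
grip_force: 40.0
time_s: 5.35
ee_pos: [494.5, -120.1, 288.2]
orientation: [-0.002, 1.0, 0.001, 0.0]
wrist_force: [0.1, -0.2, -3.7]
grip_width: 29.8
grip_force: 40.0
shift [-0.076  -0.2152 -0.012 ]
```

```bash
python3 -m pendant '-0.015 -0.043 0 0 0 0 -1;-0.03 -0.086 0 0 0 0 -1;-0.045 -0.13 0 0 0 0 -1;-0.06 -0.172 0 0 0 0 -1;-0.076 -0.215 0 0 0 0 -1';python3 -m pendant '0 0 0 0 0 0 -1;0 0 0 0 0 0 -1'; python3 - <<'E'
from h import *
t=cam("top"); st=get_state();print(st["ee_pos"],st["orientation"])
w=cam("wrist");save(w,"w1");save(t,"t1",(360,140,540,310),4)
rel([571.5,-335,225])
E
```

```text
time_s: 5.85
ee_pos: [569.9, -336.6, 286.3]
orientation: [-0.0, 1.0, 0.001, -0.002]
wrist_force: [1.2, -0.2, -2.9]
grip_width: 29.9
grip_force: 40.0
time_s: 6.05
ee_pos: [568.6, -336.6, 286.0]
orientation: [0.001, 1.0, 0.001, -0.002]
wrist_force: [0.5, -0.2, -4.0]
grip_width: 30.1
grip_force: 40.0
[ 569.28611684 -335.05942186  286.69078034] [ 2.64244439e-04  9.99998324e-01  9.25809546e-04 -1.55719618e-03]
shift [-0.0019 -0.0009  0.0624]
```

View pics/w1.png

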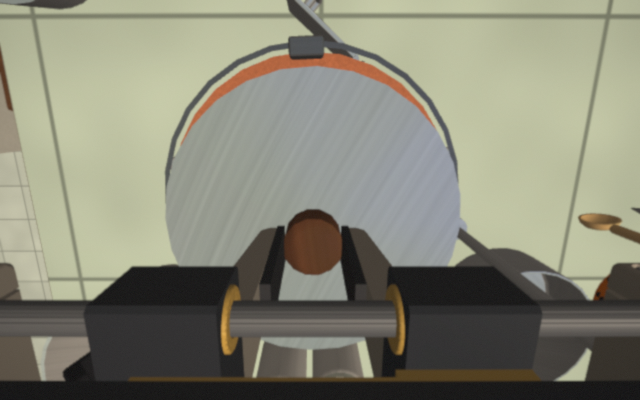

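The wrist view shows the lid held level by its knob at (313,242), over the terracotta rim and centred left to right between the jiko's edges. I'm lowering it now.

```bash
python3 -m pendant '-0.002 0 0.02 0 0 0 -1;-0.002 0 0.04 0 0 0 -1;-0.002 0 0.055 0 0 0 -1;-0.002 0 0.06 0 0 0 -1;-0.002 0 0.063 0 0 0 -1';python3 -m pendant '0 0 0.001 0 0 0 -1;0 0 0.003 0 0 0 -1;0 0 0.005 0 0 0 -1;0 0 0.005 0 0 0 -1;0 0 0.005 0 0 0 -1'
```

```text
time_s: 6.65
ee_pos: [572.3, -334.8, 225.8]
orientation: [-0.001, 1.0, 0.0, 0.0]
wrist_force: [-0.2, -0.3, -2.6]
grip_width: 29.8
grip_force: 40.0
time_s: 7.15
ee_pos: [572.1, -335.8, 221.1]
orientation: [-0.0, 1.0, -0.0, 0.0]
wrist_force: [-0.0, -0.3, -2.5]
grip_width: 29.8
grip_force: 40.0
```

```bash
python3 -m pendant '0 0 0.001 0 0 0 -1;0 0 0.002 0 0 0 -1;0 0 0.003 0 0 0 -1;0 0 0.003 0 0 0 -1'; python3 -m pendant '0 0 0 0 0 0 1;0 0 0 0 0 0 1;0 0 0 0 0 0 1;0 0 0 0 0 0 1;0 0 0 0 0 0 1';python3 -m pendant '0 0 0 0 0 0 1;0 0 -0.05 0 0 0 1;0 0 -0.08 0 0 0 1;0.05 0.05 -0.08 0 0 0 1;0.1 0.1 -0.08 0 0 0 1'
```

```text
time_s: 7.55
ee_pos: [572.2, -335.7, 218.9]
orientation: [-0.0, 1.0, 0.0, 0.0]
wrist_force: [-2.3, 2.4, 4.3]
grip_width: 29.9
grip_force: 40.0
time_s: 8.05
ee_pos: [572.1, -335.7, 217.8]
orientation: [-0.0, 1.0, -0.0, -0.0]
wrist_force: [-0.2, -0.2, 0.5]
grip_width: 67.9
grip_force: 0.0
time_s: 8.55
ee_pos: [501.0, -265.6, 298.2]
orientation: [0.001, 1.0, -0.001, 0.0]
wrist_force: [-0.3, 1.1, 1.9]
grip_width: 91.7
grip_force: 0.0
```

```bash
python3 -m pendant '0.165 -0.055 0 0 -0.35 0 -1;0.165 -0.055 0 0 -0.35 0 -1;0.165 -0.055 0 0 -0.35 0 -1;0.165 -0.055 0 0 -0.35 0 -1;0.165 -0.055 0 0 -0.35 0 -1' 40;python3 - <<'E'
from h import *
t=cam("top");s=cam("scene");print(get_state()["ee_pos"],get_state()["orientation"])
rel([335,-322,150])
a=cv2.resize(t["color"][150:300,360:520,::-1],None,fx=2.5,fy=2.5,interpolation=cv2.INTER_CUBIC)
b=cv2.resize(s["color"][90:230,160:320,::-1],None,fx=2.5,fy=2.5,interpolation=cv2.INTER_CUBIC)
cv2.imwrite("pics/d1.png",np.hstack([a,np.vstack([b,np.zeros((25,400,3),np.uint8)])]))
E
```

```text
time_s: 9.05
ee_pos: [332.8, -321.7, 298.6]
orientation: [0.003, 0.984, 0.001, 0.177]
wrist_force: [0.4, -0.2, 1.2]
grip_width: 54.0
grip_force: 0.0
[ 336.42499934 -320.3158642   298.65515239] [6.49236008e-04 9.84486329e-01 1.60164937e-04 1.75460029e-01]
shift [ 0.0527 -0.0018  0.139 ]
```

View pics/d1.png

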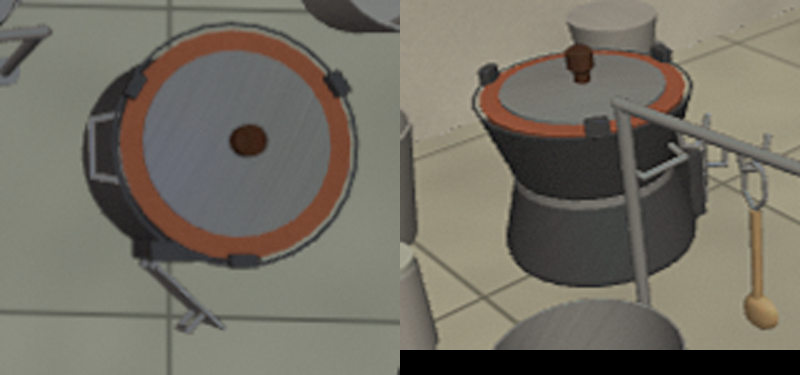

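The lid sits centred on the rim inside the three rests in both views. The door handle is at left-panel pixel (190,325), where I measured it.

```bash
python3 -m pendant '0.0155 0 0.0425 0 0 0 -1;0.031 0 0.085 0 0 0 -1;0.0465 0 0.1275 0 0 0 -1;0.062 0 0.17 0 0 0 -1;0.0775 0 0.2125 0 0 0 -1';python3 -m pendant '0.0108 0 0.0297 0 0 0 -1;0.0108 0 0.0297 0 0 0 -1;0.0108 0 0.0297 0 0 0 -1';python3 - <<'E'
from h import *
print(get_state()["ee_pos"],R.from_quat(get_state()["orientation"]).as_matrix().round(3).tolist())
for p in ([355,-326,40],[372,-338,40],[388,-347,40],[402,-356,40],[406,-359,40],[410,-359,40]): rel(p)
E
```

```text
time_s: 9.65
ee_pos: [340.9, -323.9, 179.7]
orientation: [-0.009, 0.985, -0.016, 0.17]
wrist_force: [-0.8, -1.0, 0.9]
grip_width: 5.9
grip_force: 0.0
time_s: 9.95
ee_pos: [337.7, -326.2, 147.3]
orientation: [-0.006, 0.985, -0.015, 0.169]
wrist_force: [-0.8, 1.0, 0.0]
grip_width: 0.2
grip_force: 0.0
[ 337.71539958 -326.20203771  147.32226903] [[-0.943, -0.006, 0.334], [-0.016, 0.999, -0.027], [-0.334, -0.031, -0.942]]
shift [0.0195 0.0034 0.1069]
shift [ 0.0037 -0.0087  0.1129]
shift [-0.0112 -0.0178  0.1185]
shift [-0.0243 -0.0268  0.1234]
shift [-0.028  -0.0299  0.1248]
shift [-0.0318 -0.0299  0.1262]
```

```bash
python3 -c "
from h import *
print(get_state()['joint_pos'].round(3))"; python3 -m pendant '0.01 0 0.03 0 0 0 -1;0.02 0 0.06 0 0 0 -1;0.02 0 0.06 0 0 0 -1;0.02 0 0.06 0 0 0 -1;0.02 0 0.06 0 0 0 -1';python3 -c "
from h import *
print(get_state()['joint_pos'].round(3))"
```

```text
[ 0.466  0.108  0.44   2.293 -0.553  0.582  2.921]
time_s: 10.45
ee_pos: [339.6, -328.7, 85.6]
orientation: [-0.006, 0.985, -0.015, 0.171]
wrist_force: [-0.7, -0.7, 0.3]
grip_width: 0.3
grip_force: 0.0
[ 1.087  0.26  -0.23   2.3   -0.508  0.386  2.907]
```

```bash
python3 -m pendant '0 0 -0.05 0 0 0.15 -1;0 0 -0.1 0 0 0.3 -1;0 0 -0.1 0 0 0.45 -1;0 0 -0.1 0 0 0.6 -1;0 0 -0.1 0 0 0.75 -1';python3 -c "
from h import *
print(get_state()['joint_pos'].round(3))"
```

```text
time_s: 10.95
ee_pos: [306.7, -326.6, 182.5]
orientation: [0.357, 0.918, 0.047, 0.167]
wrist_force: [-0.1, 0.0, 0.8]
grip_width: -0.2
grip_force: 0.0
[ 1.032  0.027 -0.089  2.269 -0.43   0.656  2.089]
```

Turning the right way; I'll finish the half turn.

```bash
for i in 1; do python3 -m pendant '0 0 0 0 0 0.8 -1;0 0 0 0 0 0.8 -1;0 0 0 0 0 0.8 -1;0 0 0 0 0 0.8 -1;0 0 0 0 0 0.8 -1';python3 -m pendant '0 0 0 0 0 0.8 -1;0 0 0 0 0 0.8 -1;0 0 0 0 0 0.8 -1;0 0 0 0 0 0.8 -1;0 0 0 0 0 0.8 -1';python3 -m pendant '0 0 0 0 0 0.8 -1;0 0 0 0 0 0.8 -1;0 0 0 0 0 0.8 -1;0 0 0 0 0 0.8 -1;0 0 0 0 0 0.8 -1'; done;python3 - <<'E'
from h import *
st=get_state();print(st['joint_pos'].round(3))
q=R.from_quat(st["orientation"]);th=0.35
M=np.c_[[np.cos(th),0,np.sin(th)],[0,-1,0],[np.sin(th),0,-np.cos(th)]]
print(np.linalg.det(M),(q.inv()*R.from_matrix(M)).as_rotvec())
rel([336,-324,45])
E
```

```text
time_s: 11.45
ee_pos: [306.7, -326.2, 181.9]
orientation: [0.669, 0.723, 0.105, 0.137]
wrist_force: [0.1, -0.7, 0.1]
grip_width: 0.4
grip_force: 0.0
time_s: 11.95
ee_pos: [306.8, -326.2, 181.9]
orientation: [0.887, 0.428, 0.148, 0.089]
wrist_force: [-0.9, -0.0, -0.1]
grip_width: 0.6
grip_force: 0.0
time_s: 12.45
ee_pos: [306.8, -326.2, 181.9]
orientation: [0.982, 0.073, 0.171, 0.028]
wrist_force: [0.2, 0.1, -0.4]
grip_width: 0.3
grip_force: 0.0
[ 0.978  0.026 -0.035  2.272 -0.433  0.656 -0.158]
1.0 [0.03040788 0.00596898 0.15459746]
shift [-0.0177 -0.0093  0.1385]
```

```bash
python3 -m pendant '-0.006 -0.003 0.045 0.03 0 0.15 -1;-0.012 -0.006 0.09 0.03 0 0.15 -1;-0.0177 -0.0093 0.1385 0.03 0.006 0.155 -1;-0.0177 -0.0093 0.1385 0.03 0.006 0.155 -1;-0.0177 -0.0093 0.1385 0.03 0.006 0.155 -1'; python3 - <<'E'
from h import *
st=get_state();print(st['joint_pos'].round(3))
for p in ([355,-326,42],[372,-338,42],[388,-347,42],[402,-356,42],[406,-359,42],[410,-359,42]): rel(p)
E
```

```text
time_s: 12.95
ee_pos: [335.1, -323.6, 44.1]
orientation: [0.985, 0.002, 0.173, -0.001]
wrist_force: [0.7, 0.2, -0.2]
grip_width: 0.5
grip_force: 0.0
[ 1.03   0.35  -0.148  2.323 -0.73   0.334  0.008]
shift [0.018  0.0025 0.0087]
shift [0.0339 0.0146 0.0145]
shift [0.0489 0.0237 0.0199]
shift [0.0621 0.0327 0.0247]
shift [0.0658 0.0358 0.0261]
shift [0.0696 0.0358 0.0274]
```

```bash
python3 -m pendant '0.018 0.0025 0.0087 0 0 0 -1;0.026 0.009 0.0115 0 0 0 -1;0.034 0.0146 0.0145 0 0 0 -1;0.0415 0.019 0.017 0 0 0 -1;0.049 0.0237 0.02 0 0 0 -1';python3 -m pendant '0.0065 0.0045 0.0024 0 0 0 -1;0.013 0.009 0.0048 0 0 0 -1;0.013 0.009 0.0048 0 0 0 -1';python3 - <<'E'
from h import *
t=cam("top");print(get_state()["ee_pos"],get_state()["wrist_force"])
save(t,"d2",(370,180,520,310),4)
rel([415,-359,42])
E
```

```text
time_s: 13.45
ee_pos: [387.1, -357.7, 46.8]
orientation: [0.984, -0.002, 0.176, 0.009]
wrist_force: [-9.4, -10.3, 11.5]
grip_width: 0.6
grip_force: 7.2
time_s: 13.75
ee_pos: [403.6, -364.7, 47.3]
orientation: [0.984, 0.0, 0.177, 0.008]
wrist_force: [-2.7, -6.1, 7.8]
grip_width: 0.4
grip_force: 4.4
[ 403.4309353  -364.52955762   47.33724104] [-3.03407665 -6.67750933  6.37486567]
shift [ 0.009  -0.0056  0.0089]
```

View pics/d2.png

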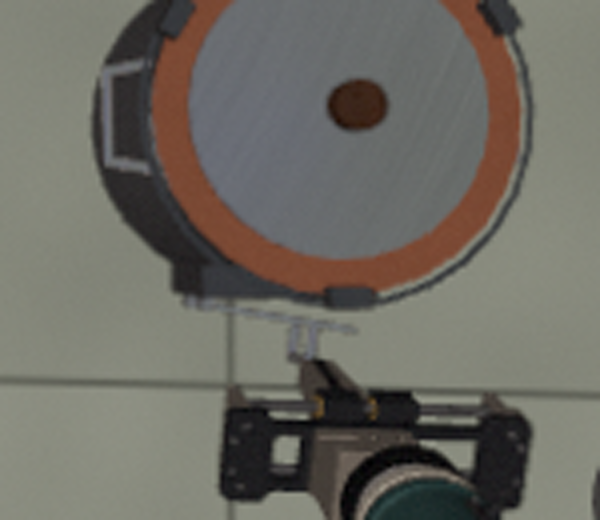

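The door is almost shut: in the crop it runs from (190,300) to (355,330), about 10° open, with the fingertips at the handle (303,355). I'll keep pushing gently.

```bash
python3 -m pendant '0.004 0 0.0014 0 0 0 -1;0.008 0 0.0028 0 0 0 -1;0.012 0 0.0042 0 0 0 -1;0.012 0 0.0042 0 0 0 -1';python3 -m pendant '0.003 0 0.001 0 0 0 -1;0.006 0 0.002 0 0 0 -1;0.006 0 0.002 0 0 0 -1'
```

```text
time_s: 14.2
ee_pos: [416.5, -363.3, 47.5]
orientation: [0.984, 0.001, 0.177, 0.007]
wrist_force: [-1.1, -5.3, 6.6]
grip_width: 0.9
grip_force: 3.6
time_s: 14.5
ee_pos: [417.9, -363.7, 47.0]
orientation: [0.985, -0.001, 0.175, 0.006]
wrist_force: [-19.5, -4.4, 21.5]
grip_width: 0.5
grip_force: 13.5
```

```bash
python3 -m pendant '-0.02 0 -0.008 0 0 0 -1;-0.04 0 -0.016 0 0 0 -1;-0.06 0 -0.07 0 0 0 -1;-0.06 0 -0.12 0 0 0 -1;-0.06 0 -0.12 0 0 0 -1';python3 - <<'E'
from h import *
t=cam("top");print(get_state()["ee_pos"],get_state()["joint_pos"].round(2))
w=cam("wrist")
a=cv2.resize(t["color"][190:290,380:500,::-1],None,fx=3.3,fy=4,interpolation=cv2.INTER_CUBIC)
b=cv2.resize(w["color"][:,:,::-1],(400,250),interpolation=cv2.INTER_AREA);b=np.vstack([b,np.zeros((150,400,3),np.uint8)])
cv2.imwrite("pics/d3.png",np.hstack([a,b]))
E
```

```text
time_s: 15.0
ee_pos: [322.7, -361.2, 141.9]
orientation: [0.984, 0.0, 0.177, 0.006]
wrist_force: [0.2, -0.2, 0.1]
grip_width: 0.4
grip_force: 0.0
[ 323.41211145 -360.46849654  140.92255391] [ 0.96  0.17  0.02  2.23 -0.53  0.6  -0.17]
```

View pics/d3.png

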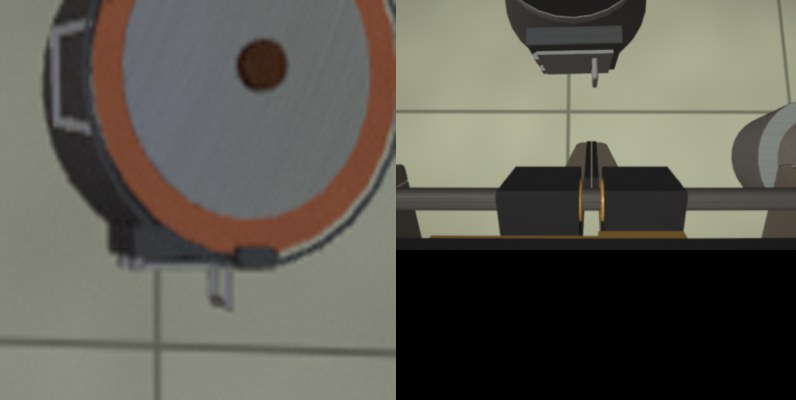

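The door now lies flat along its frame in both views (left panel, from (120,262) to (232,266), handle at (220,300)). It took a 20 N push against the stop, so it is shut. Skewers next.

```bash
cat >> h.py <<'E'
def pose(g,yaw,tilt,back=0):
    "grasp point g world mm, approach azimuth yaw deg, tilt from down deg, back mm along tool axis; prints tool shift+rotvec"
    s=get_state();q=R.from_quat(s["orientation"]);a,t=np.radians([yaw,tilt])
    Z=np.array([np.sin(t)*np.cos(a),np.sin(t)*np.sin(a),-np.cos(t)]);Y=np.array([np.sin(a),-np.cos(a),0]);M=np.c_[np.cross(Y,Z),Y,Z]
    p=np.array(g)+(19-back)*Z
    print("TCP",p.round(1),"shift",np.round(q.inv().apply(p-s["ee_pos"])/1000,4),"rot",np.round((q.inv()*R.from_matrix(M)).as_rotvec(),3))
E
python3 - <<'E'
from h import *
t=cam("top");s=cam("scene")
def bl(c):
    m=cv2.inRange(cv2.cvtColor(c["color"],cv2.COLOR_RGB2HSV),(105,120,40),(125,255,255));ys,xs=np.nonzero(m);return xs,ys
xs,ys=bl(s); 
for lo,hi in((385,415),(415,450)):
    k=(xs>lo)&(xs<hi);i=ys[k].argmin();j=ys[k].argmax();print("top",xs[k][i],ys[k][i],"bot",xs[k][j],ys[k][j], "floor",onz(s,[[xs[k][j],ys[k][j]]],0),onz(s,[[xs[k][i],ys[k][i]]],200))
pose([612.5,151,145],6.7,45,130)
E
python3 -m pendant '0 0 -0.05 0 0 0 -1;0 0 -0.1 0 0 0 -1;0 0 -0.15 0 0 0 -1;0 0 -0.15 0 0 0 -1' 
```

```text
top 406 229 bot 401 232 floor [[420.77431096 168.94259873   0.        ]] [[624.83708477 288.11707456 200.        ]]
top 446 207 bot 428 228 floor [[355.83914161 211.32126382   0.        ]] [[510.00676166 306.57368415 200.        ]]
TCP [534.5 141.8 223.5] shift [ 0.2305 -0.4974 -0.011 ] rot [ 0.064  0.435 -0.094]
time_s: 15.6
ee_pos: [272.5, -359.8, 280.7]
orientation: [0.984, 0.002, 0.176, 0.005]
wrist_force: [-0.4, -0.5, -0.5]
grip_width: 0.4
grip_force: 0.0
```

```bash
python3 -c "
from h import *
pose([612.5,151,145],6.7,45,130)"
```

```text
TCP [534.5 141.8 223.5] shift [ 0.2283 -0.5018  0.1402] rot [ 0.071  0.432 -0.093]
```

```bash
python3 -m pendant '0.21 -0.46 0.12 0.07 0.43 -0.09 0.1;0.21 -0.46 0.12 0.07 0.43 -0.09 0.1;0.21 -0.46 0.12 0.07 0.43 -0.09 0.1;0.21 -0.46 0.12 0.07 0.43 -0.09 0.1;0.21 -0.46 0.12 0.07 0.43 -0.09 0.1';python3 -c "
from h import *
pose([612.5,151,145],6.7,45,130);print(get_state()['joint_pos'].round(2))"
```

```text
time_s: 16.1
ee_pos: [336.3, -217.9, 274.7]
orientation: [0.929, 0.054, 0.366, -0.025]
wrist_force: [-0.4, -0.1, 0.8]
grip_width: 38.6
grip_force: 0.0
TCP [534.5 141.8 223.5] shift [ 0.1385 -0.3335  0.2022] rot [-0.005  0.034 -0.003]
[ 1.49 -0.21 -0.36  2.41 -1.03  0.96  0.32]
```

```bash
python3 -m pendant '0.138 -0.333 0.2 0 0.034 0 0.1;0.138 -0.333 0.2 0 0.034 0 0.1;0.138 -0.333 0.2 0 0.034 0 0.1;0.138 -0.333 0.2 0 0.034 0 0.1;0.138 -0.333 0.2 0 0.034 0 0.1';python3 -c "
from h import *
pose([612.5,151,145],6.7,45,130);print(get_state()['joint_pos'].round(2))"
```

```text
time_s: 16.6
ee_pos: [465.9, -71.8, 275.2]
orientation: [0.925, 0.051, 0.376, -0.024]
wrist_force: [4.8, 0.1, 2.2]
grip_width: 50.7
grip_force: 0.0
TCP [534.5 141.8 223.5] shift [ 0.029  -0.2044  0.1022] rot [-0.001  0.013 -0.008]
[ 1.24 -0.3  -0.75  2.44 -1.29  0.61 -0.02]
```

```bash
python3 -m pendant '0.029 -0.204 0.102 0 0 0 0.1;0.029 -0.204 0.102 0 0 0 0.1;0.029 -0.204 0.102 0 0 0 0.1;0.029 -0.204 0.102 0 0 0 0.1;0.029 -0.204 0.102 0 0 0 0.1';python3 -c "
from h import *
pose([612.5,151,145],6.7,45,130);print(get_state()['joint_pos'].round(2))"
```

```text
time_s: 17.1
ee_pos: [527.0, 137.9, 238.7]
orientation: [0.927, 0.056, 0.37, -0.026]
wrist_force: [0.7, -0.8, 0.7]
grip_width: 50.4
grip_force: 0.0
TCP [534.5 141.8 223.5] shift [-0.0048 -0.0029  0.0165] rot [-0.009  0.026 -0.   ]
[ 1.3  -0.27 -1.51  2.35 -1.29  0.15 -0.53]
```

```bash
python3 -m pendant '0 0 -0.02 0 -0.785 0 0.1;0 0 -0.04 0 -0.785 0 0.1;0 0 -0.06 0 -0.785 0 0.1;0 0 -0.06 0 -0.785 0 0.1;0 0 -0.06 0 -0.785 0 0.1';python3 -c "
from h import *
pose([570,60,320],6.7,0);print(get_state()['joint_pos'].round(2))"
```

```text
time_s: 17.6
ee_pos: [486.8, 129.9, 282.2]
orientation: [0.982, 0.071, 0.174, -0.033]
wrist_force: [0.1, 1.2, -0.9]
grip_width: 50.9
grip_force: 0.0
TCP [570.  60. 301.] shift [0.0749 0.0809 0.0041] rot [-0.046 -0.353  0.028]
[ 1.3  -0.23 -1.41  2.06 -0.38  0.79 -1.34]
```

```bash
python3 -m pendant '0.075 0.08 0 0 -0.35 0 0.1;0.075 0.08 0 0 -0.35 0 0.1;0.075 0.08 0 0 -0.35 0 0.1;0.075 0.08 0 0 -0.35 0 0.1;0.075 0.08 0 0 -0.35 0 0.1';python3 -c "
from h import *
print(get_state()['joint_pos'].round(2))";python3 -m pendant '0 0 0 0 0 0 0.1;0 0 0 0 0 0 0.1;0 0 0 0 0 0 0.1;0 0 0 0 0 0 0.1;0 0 0 0 0 0 0.1';python3 -c "
from h import *
pose([570,60,320],6.7,0);print(get_state()['joint_pos'].round(2))"
```

```text
time_s: 18.1
ee_pos: [458.5, 52.3, 342.1]
orientation: [0.997, 0.074, 0.024, -0.021]
wrist_force: [-0.1, 0.0, -1.1]
grip_width: 50.6
grip_force: 0.0
[ 1.75 -0.3  -1.57  1.82 -0.37  1.3  -1.15]
time_s: 18.6
ee_pos: [457.9, 53.6, 341.4]
orientation: [0.997, 0.075, 0.023, -0.02]
wrist_force: [-0.1, 0.2, 0.5]
grip_width: 50.5
grip_force: 0.0
TCP [570.  60. 301.] shift [0.1096 0.0121 0.0454] rot [-0.038 -0.049  0.033]
[ 1.75 -0.31 -1.57  1.82 -0.37  1.3  -1.15]
```

The arm has wound itself into a bad elbow posture. I'll try extending it forward and high to unwind it.

```bash
python3 -m pendant '0.2 0.03 -0.04 0 0 0 0.1;0.2 0.03 -0.04 0 0 0 0.1;0.2 0.03 -0.04 0 0 0 0.1;0.2 0.03 -0.04 0 0 0 0.1;0.2 0.03 -0.04 0 0 0 0.1';python3 -c "
from h import *
print(get_state()['joint_pos'].round(2))";python3 -m pendant '0.19 0.01 0 0 0 0 0.1;0.19 0.01 0 0 0 0 0.1;0.19 0.01 0 0 0 0 0.1;0.19 0.01 0 0 0 0 0.1;0.19 0.01 0 0 0 0 0.1';python3 -c "
from h import *
pose([800,0,350],0,0);print(get_state()['joint_pos'].round(2))"
```

```text
time_s: 19.1
ee_pos: [491.6, 43.4, 409.9]
orientation: [0.996, 0.074, 0.044, -0.02]
wrist_force: [-0.8, 0.5, -1.0]
grip_width: 50.4
grip_force: 0.0
[ 1.81 -0.31 -1.57  1.67 -0.38  1.41 -1.14]
time_s: 19.6
ee_pos: [511.4, 49.0, 443.3]
orientation: [0.995, 0.073, 0.066, -0.019]
wrist_force: [-0.0, 0.1, 0.3]
grip_width: 50.5
grip_force: 0.0
TCP [800.   0. 331.] shift [0.2608 0.0947 0.146 ] rot [-0.039 -0.132  0.147]
[ 1.82 -0.31 -1.57  1.6  -0.39  1.43 -1.15]
```

```bash
cat > fk.py <<'E'
import numpy as np
from scipy.spatial.transform import Rotation as R
from scipy.optimize import least_squares
D=[([-1.319,.468,-.012,1.603,.006,1.071,-.056],[188.9,621.95,192.9],[.147,.989,0,0]),
([.466,.108,.44,2.293,-.553,.582,2.921],[337.7,-326.2,147.3],[-.006,.985,-.015,.169]),
([1.03,.35,-.148,2.323,-.73,.334,.008],[335.1,-323.6,44.1],[.985,.002,.173,-.001]),
([1.49,-.21,-.36,2.41,-1.03,.96,.32],[336.3,-217.9,274.7],[.929,.054,.366,-.025]),
([1.24,-.3,-.75,2.44,-1.29,.61,-.02],[465.9,-71.8,275.2],[.925,.051,.376,-.024]),
([1.3,-.27,-1.51,2.35,-1.29,.15,-.53],[527,137.9,238.7],[.927,.056,.37,-.026]),
([1.82,-.31,-1.57,1.6,-.39,1.43,-1.15],[511.4,49,443.3],[.995,.073,.066,-.019])]
def fk(q,p,sg):
    d1,a,b,L,y0,y7,o2,o4,o6=p
    M=R.from_euler('z',y0)*R.from_euler('z',sg[0]*q[0]);x=np.array([0,0,d1])
    M=M*R.from_euler('y',sg[1]*q[1]);x=x+M.apply([o2,0,a]);M=M*R.from_euler('z',sg[2]*q[2])
    x=x+M.apply([o4,0,0]);M=M*R.from_euler('y',sg[3]*q[3]);x=x+M.apply([-o4+o6,0,b]);M=M*R.from_euler('z',sg[4]*q[4])
    M=M*R.from_euler('y',sg[5]*q[5]);x=x+M.apply([0,0,L]);M=M*R.from_euler('z',sg[6]*q[6]+y7);return x,M
def fit():
    import itertools;best=None
    for s in itertools.product([1,-1],repeat=3):
      for s1 in (1,-1):
        sg=[s1,1,s[0],1,s[1],1,s[2]]
        for y7 in(0,1.57,3.14,-1.57):
            f=lambda p:np.concatenate([np.r_[(fk(q,p,sg)[0]-x)/10,(fk(q,p,sg)[1].inv()*R.from_quat(r)).as_rotvec()*20] for q,x,r in D])
            r=least_squares(f,[340,450,450,230,0,y7,0,0,0],max_nfev=60)
            if best is None or r.cost<best[0]: best=(r.cost,r.x,sg)
    return best
if __name__=="__main__":
    c,p,sg=fit();print(c,p.round(3).tolist(),sg)
    for q,x,r in D: print((fk(q,p,sg)[0]-x).round(1),(fk(q,p,sg)[1].inv()*R.from_quat(r)).magnitude().round(3))
E
python3 fk.py
```

```text
4.56343144218445 [230.424, 537.07, 450.57, 317.431, -0.041, 1.537, 2.939, -5.279, -29.743] [-1, 1, -1, 1, -1, 1, -1]Traceback (most recent call last):
  File "fk.py", line 29, in <module>
    for q,x,r in D: print((fk(q,p,sg)[0]-x).round(1),(fk(q,p,sg)[1].inv()*R.from_quat(r)).magnitude().round(3))
                                                     ^^^^^^^^^^^^^^^^^^^^^^^^^^^^^^^^^^^^^^^^^^^^^^^^^^^^^^
AttributeError: 'float' object has no attribute 'round'
```

```bash
cat >> fk.py <<'E'
P=[230.424,537.07,450.57,317.431,-0.041,1.537,2.939,-5.279,-29.743];SG=[-1,1,-1,1,-1,1,-1]
LO=np.array([-2.53,-.31,-1.57,.28,-1.29,.15,-2.92]);HI=np.array([2.53,2.02,1.55,2.44,4.43,1.84,2.92])
def F(q): return fk(q,P,SG)
def tgt(g,yaw,tilt,back=0,flip=0):
    a,t=np.radians([yaw,tilt]);Z=np.array([np.sin(t)*np.cos(a),np.sin(t)*np.sin(a),-np.cos(t)]);Y=np.array([np.sin(a),-np.cos(a),0])*(1-2*flip)
    return np.array(g)+(19-back)*Z,R.from_matrix(np.c_[np.cross(Y,Z),Y,Z])
def err(q,T): x,M=F(q); return np.r_[(T[0]-x)/300,(M.inv()*T[1]).as_rotvec()]
def ik(T,n=30,seed=0):
    rg=np.random.default_rng(seed);best=[]
    for _ in range(n):
        q0=rg.uniform(LO,HI);r=least_squares(lambda q:np.r_[err(q,T)*30,.05*(q-(LO+HI)/2)/(HI-LO)],q0,bounds=(LO,HI),max_nfev=60)
        if np.abs(err(r.x,T)).max()<.01: best.append((min(np.minimum(r.x-LO,HI-r.x)),r.x))
    return sorted(best,key=lambda b:-b[0])[:1]
def step(q,T):
    x,M=F(q);d=T[0]-x;n=np.linalg.norm(d);w=(M.inv()*T[1]).as_rotvec();m=np.linalg.norm(w)
    Tt=(x+d*min(1,50/max(n,1e-6)),M*R.from_rotvec(w*min(1,.15/max(m,1e-6))))
    for _ in range(6):
        e=err(q,Tt);J=np.array([(err(q+1e-5*np.eye(7)[i],Tt)-e)/1e-5 for i in range(7)]).T
        act=np.ones(7,bool)
        for _ in range(4):
            Ja=-J*act;dq=Ja.T@np.linalg.solve(Ja@Ja.T+1e-4*np.eye(6),e);bad=act&(((q+dq)<LO)|((q+dq)>HI))
            if not bad.any():break
            act&=~bad
        q=np.clip(q+np.clip(dq,-.06,.06),LO,HI)
    return q
def run(q,T,n=12):
    for _ in range(n): q=step(q,T)
    return q,np.abs(err(q,T)).max()
E
cat > a.py <<'E'
from fk import *
for nm,g,yaws in(("hangb",[612.5,151,145],[6.7]),("inb",[480,345,99],[6.7,35,60,-20])):
  for yaw in yaws:
    for tilt in(30,45,60):
      for fl in(0,1):
        b=ik(tgt(g,yaw,tilt,0,fl),15)
        print(nm,yaw,tilt,fl,[(round(m,2),q.round(2).tolist()) for m,q in b])
E
python3 a.py
```

```text
hangb 6.7 30 0 [(np.float64(0.13), [0.01, 0.37, -0.41, 2.11, 0.97, 0.28, -2.67])]
hangb 6.7 30 1 [(np.float64(0.33), [0.52, 0.62, -1.16, 2.11, 1.42, 0.68, 0.14])]
hangb 6.7 45 0 [(np.float64(0.16), [-1.29, 0.78, 1.33, 2.28, 4.21, 0.66, 0.04])]
hangb 6.7 45 1 [(np.float64(0.16), [0.58, 0.73, -1.27, 2.28, 2.01, 0.86, -0.36])]
hangb 6.7 60 0 [(np.float64(0.03), [0.52, 0.83, -1.21, 2.41, 2.45, 1.14, 2.47])]
hangb 6.7 60 1 [(np.float64(0.03), [0.61, 1.1, -1.45, 2.41, 2.41, 1.36, -0.41])]
inb 6.7 30 0 [(np.float64(0.19), [-0.13, 0.56, -0.91, 2.18, 1.48, 0.76, 2.73])]
inb 6.7 30 1 [(np.float64(0.26), [-0.1, 0.58, -0.94, 2.18, 1.49, 0.79, -0.42])]
inb 6.7 45 0 [(np.float64(0.13), [0.03, 1.03, -1.41, 2.31, 1.94, 1.51, 2.49])]
inb 6.7 45 1 [(np.float64(0.13), [-1.83, 0.93, 1.32, 2.31, 4.19, 0.4, 2.72])]
inb 6.7 60 0 [(np.float64(0.04), [-0.15, 0.97, -1.16, 2.4, 2.17, 1.64, 2.21])]
inb 6.7 60 1 [(np.float64(0.04), [-0.15, 0.97, -1.16, 2.4, 2.17, 1.64, -0.93])]
inb 35 30 0 []
inb 35 30 1 [(np.float64(0.21), [0.24, 0.76, -1.27, 2.23, 1.65, 0.74, 0.06])]
inb 35 45 0 [(np.float64(0.04), [-1.64, 0.9
[... 383 characters left out ...]
5 1 [(np.float64(0.11), [0.5, 1.02, -1.42, 2.33, 2.09, 0.58, 0.32])]
inb 60 60 0 [(np.float64(0.01), [0.59, 1.37, -1.5, 2.43, 2.5, 0.76, -2.89])]
inb 60 60 1 [(np.float64(0.01), [0.59, 1.32, -1.46, 2.43, 2.56, 0.72, 0.17])]
inb -20 30 0 [(np.float64(0.39), [-0.18, 0.7, -1.01, 2.05, 1.34, 1.14, 2.4])]
inb -20 30 1 [(np.float64(0.39), [-0.11, 0.79, -1.16, 2.05, 1.4, 1.27, -0.77])]
inb -20 45 0 [(np.float64(0.32), [-0.5, 0.63, -0.69, 2.12, 1.48, 1.16, 2.16])]
inb -20 45 1 [(np.float64(0.32), [-0.38, 0.71, -0.87, 2.12, 1.53, 1.28, -0.99])]
inb -20 60 0 [(np.float64(0.28), [-0.76, 0.69, -0.46, 2.16, 1.6, 1.3, 1.94])]
inb -20 60 1 [(np.float64(0.28), [-0.55, 0.79, -0.76, 2.16, 1.67, 1.52, -1.19])]
```

```bash
cat > b.py <<'E'
from fk import *
import sys
from workcell import get_state
q0=np.array(get_state()["joint_pos"]);x,M=F(q0);print("fk check",x.round(1),np.array(get_state()["ee_pos"]).round(1))
for yaw in(-20,-10,0):
  for g in([612.5,151,145],[620,82,145]):
    b=ik(tgt(g,yaw,45,0,1),12);print(yaw,g,[(round(m,2),q.round(2).tolist()) for m,q in b])
yaw=-20;Tf=tgt([612.5,151,145],yaw,45,130,1);print("standoff",[(round(m,2),q.round(2).tolist()) for m,q in ik(Tf,12)])
rg=np.random.default_rng(1);res=[]
mar=lambda q:min(np.minimum(q-LO,HI-q))
import time;t0=time.time()
while time.time()-t0<240:
    az=np.radians(rg.uniform(-70,60));r=rg.uniform(430,700);g=[r*np.cos(az),r*np.sin(az),rg.uniform(330,520)];y=rg.uniform(-180,180);tl=rg.choice([0,0,20])
    T=tgt(g,y,tl,0,1);q,e=run(q0,T,22)
    if e>.05: continue
    qf,ef=run(q,Tf,24)
    res.append((ef,mar(qf),mar(q),np.round(g),round(y),tl,q.round(2).tolist(),qf.round(2).tolist()))
res.sort(key=lambda r:(r[0]>.03,-r[1]))
for r in res[:6]: print(r)
print(len(res))
E
timeout 500 python3 b.py
```

```text
fk check [515.   39.4 440.8] [511.4  49.  443.3]
-20 [612.5, 151, 145] [(np.float64(0.27), [0.32, 0.76, -1.21, 2.17, 1.76, 1.25, -0.65])]
-20 [620, 82, 145] [(np.float64(0.22), [0.47, 0.7, -1.19, 2.22, 1.82, 1.12, -0.61])]
-10 [612.5, 151, 145] [(np.float64(0.21), [0.29, 0.58, -1.0, 2.23, 1.84, 0.91, -0.62])]
-10 [620, 82, 145] [(np.float64(0.18), [0.63, 0.82, -1.36, 2.26, 1.93, 1.13, -0.44])]
0 [612.5, 151, 145] [(np.float64(0.18), [0.55, 0.81, -1.35, 2.26, 1.95, 1.06, -0.39])]
0 [620, 82, 145] [(np.float64(0.15), [0.72, 0.78, -1.34, 2.29, 2.0, 0.93, -0.33])]
standoff [(np.float64(0.22), [0.08, 0.26, -0.91, 2.22, 1.35, 0.9, -0.54])]
(np.float64(2.1510571102112408e-16), np.float64(0.2264719237031776), np.float64(0.456646802740879), array([ 193., -464.,  403.]), -171, np.int64(0), [1.85, 0.15, -0.83, 1.66, 0.11, 1.38, -0.39], [0.34, 0.45, -1.32, 2.21, 1.45, 1.16, -0.59])
(np.float64(4.736951571734001e-16), np.float64(0.22623246584956958), np.float64(0.3385335852520883), array([ 180., -425.,  398.]), -146, np.int64(20), [2.06, 0.08, -1.23, 1.79, 0.43, 1.38, -0.24], [0.32, 0.42, -1.28, 
[... 295 characters left out ...]
4001e-16), np.float64(0.22612857706117895), np.float64(0.3014329815047958), array([ 243., -518.,  417.]), -158, np.int64(0), [1.92, 0.46, -1.27, 1.47, 0.44, 1.53, -0.51], [0.31, 0.4, -1.26, 2.21, 1.43, 1.1, -0.58])
(np.float64(3.789561257387201e-16), np.float64(0.2260503734232011), np.float64(0.37483612256337884), array([ 259., -391.,  442.]), -145, np.int64(0), [1.8, 0.06, -0.92, 1.64, 0.05, 1.46, -0.07], [0.3, 0.39, -1.24, 2.21, 1.42, 1.09, -0.58])
(np.float64(7.579122514774402e-16), np.float64(0.22602145683516017), np.float64(0.32083667369463864), array([ 237., -531.,  409.]), -133, np.int64(0), [1.91, 0.47, -1.24, 1.47, 0.44, 1.52, -0.06], [0.3, 0.39, -1.24, 2.21, 1.42, 1.08, -0.58])
353
```

```bash
cat >> h.py <<'E'
def pose(g,yaw,tilt,back=0,flip=1,say=""):
    from fk import tgt
    s=get_state();q=R.from_quat(s["orientation"]);p,M=tgt(g,yaw,tilt,back,flip)
    print(say,"TCP",p.round(1),"shift",np.round(q.inv().apply(p-s["ee_pos"])/1000,4),"rot",np.round((q.inv()*M).as_rotvec(),3),"q",s["joint_pos"].round(2))
E
cat > w1.py <<'E'
from h import *
pose([193,-464,403],-171,0)
E
cat > w2.py <<'E'
from h import *
pose([612.5,151,145],-20,45,130)
E
python3 w1.py
```

```text
TCP [ 193. -464.  384.] shift [-0.3939  0.4614 -0.007 ] rot [-0.029 -0.135 -0.01 ] q [ 1.82 -0.31 -1.57  1.6  -0.39  1.43 -1.15]
```

```bash
python3 -m pendant '-0.39 0.46 0 -0.03 -0.13 0 0.1;-0.39 0.46 0 -0.03 -0.13 0 0.1;-0.39 0.46 0 -0.03 -0.13 0 0.1;-0.39 0.46 0 -0.03 -0.13 0 0.1;-0.39 0.46 0 -0.03 -0.13 0 0.1';python3 w1.py
```

```text
time_s: 20.1
ee_pos: [370.7, -166.4, 416.0]
orientation: [0.997, 0.074, 0.002, -0.001]
wrist_force: [0.6, -0.7, -0.5]
grip_width: 50.6
grip_force: 0.0
 TCP [ 193. -464.  384.] shift [-0.2197  0.2683  0.0307] rot [-0.001 -0.005 -0.009] q [ 1.68 -0.19 -1.11  1.76 -0.17  1.46 -0.83]
```

```bash
python3 -m pendant '-0.26 0.31 0 0 0 0 0.1;-0.26 0.31 0 0 0 0 0.1;-0.26 0.31 0 0 0 0 0.1;-0.26 0.31 0 0 0 0 0.1;-0.26 0.31 0 0 0 0 0.1';python3 w1.py
```

```text
time_s: 20.6
ee_pos: [239.7, -379.4, 415.8]
orientation: [0.997, 0.073, 0.002, 0.0]
wrist_force: [0.9, 0.0, 1.2]
grip_width: 50.7
grip_force: 0.0
 TCP [ 193. -464.  384.] shift [-0.0587  0.0769  0.0316] rot [ 0.    -0.004 -0.01 ] q [ 1.8   0.   -0.85  1.7  -0.    1.44 -0.47]
```

```bash
python3 -m pendant '-0.058 0.077 0.03 0 0 -0.01 0.1;-0.058 0.077 0.03 0 0 -0.01 0.1;-0.058 0.077 0.03 0 0 -0.01 0.1';python3 w2.py; python3 -c "
from h import *; from fk import *
q=get_state()['joint_pos'];T=tgt([612.5,151,145],-20,45,130,1)
for i in range(30):
    q=step(q,T)
    if i%5==4: print(F(q)[0].round(0),q.round(2),round(np.abs(err(q,T)).max(),3))
print(run(q,tgt([612.5,151,145],-20,45,0,1)))"
```

```text
time_s: 20.9
ee_pos: [189.4, -466.5, 381.8]
orientation: [0.997, 0.074, 0.002, -0.003]
wrist_force: [0.3, -0.4, -0.3]
grip_width: 50.5
grip_force: 0.0
 TCP [538.7 177.8 223.5] shift [ 0.4394 -0.5851  0.1639] rot [-1.019 -0.268 -2.471] q [ 1.83  0.15 -0.79  1.65  0.1   1.39 -0.4 ]
[ 304. -253.  331.] [ 1.46 -0.29 -0.74  2.09 -0.06  1.03  0.01] 1.788
[421. -39. 278.] [ 0.92 -0.24 -1.07  2.22  0.37  0.81 -0.39] 1.098
[538. 176. 224.] [ 0.23  0.5  -1.25  2.09  1.29  1.3  -0.9 ] 0.408
[539. 178. 223.] [ 0.35  0.47 -1.34  2.21  1.46  1.18 -0.59] 0.0
[539. 178. 223.] [ 0.35  0.47 -1.34  2.21  1.46  1.18 -0.59] 0.0
[539. 178. 223.] [ 0.35  0.47 -1.34  2.21  1.46  1.18 -0.59] 0.0
(array([ 0.27950617,  0.6915538 , -1.12020343,  2.17143402,  1.74288235,
        1.16398348, -0.66774193]), np.float64(7.579122514774402e-16))
```

```bash
cat > w3.py <<'E'
from h import *
pose([460,40,345],-20,45,0)
E
python3 -c "
from h import *; from fk import *
q=get_state()['joint_pos'];T=tgt([460,40,345],-20,45,0,1)
for i in range(25):
    q=step(q,T)
    if i%5==4: print(F(q)[0].round(0),q.round(2),round(np.abs(err(q,T)).max(),3))
print(run(q,tgt([612.5,151,145],-20,45,130,1)),run(q,tgt([612.5,151,145],-20,45,0,1)))";python3 w3.py
```

```text
[ 310. -250.  362.] [ 1.4  -0.29 -0.7   2.03 -0.04  1.1  -0.02] 1.788
[433. -34. 339.] [ 0.8  -0.24 -0.94  2.09  0.34  0.95 -0.32] 1.098
[473.  35. 332.] [ 0.55 -0.23 -0.89  2.2   0.59  0.71  0.  ] 0.408
[473.  35. 332.] [ 0.28 -0.28 -0.58  2.3   0.63  0.5   0.43] 0.0
[473.  35. 332.] [ 0.28 -0.28 -0.58  2.3   0.63  0.5   0.43] 0.0
(array([ 0.17767931,  0.30006171, -1.04449274,  2.21491737,  1.37830915,
        0.96352457, -0.5545299 ]), np.float64(5.684341886080802e-16)) (array([ 0.11908563,  0.54971717, -0.85350964,  2.17263638,  1.69734072,
        0.95885327, -0.70425677]), np.float64(1.8947806286936006e-16))
 TCP [472.6  35.4 331.6] shift [ 0.3536 -0.4545  0.0547] rot [-1.019 -0.268 -2.471] q [ 1.83  0.15 -0.79  1.65  0.1   1.39 -0.4 ]
```

```bash
python3 -m pendant '0.35 -0.45 0.055 -1.02 -0.27 -2.47 0.1;0.35 -0.45 0.055 -1.02 -0.27 -2.47 0.1;0.35 -0.45 0.055 -1.02 -0.27 -2.47 0.1;0.35 -0.45 0.055 -1.02 -0.27 -2.47 0.1;0.35 -0.45 0.055 -1.02 -0.27 -2.47 0.1';python3 w3.py
```

```text
time_s: 21.4
ee_pos: [302.7, -265.2, 362.3]
orientation: [0.918, 0.376, -0.023, 0.125]
wrist_force: [0.8, 0.4, 0.5]
grip_width: 50.1
grip_force: 0.0
 TCP [472.6  35.4 331.6] shift [ 0.3317 -0.0943 -0.0354] rot [-0.765 -0.203 -1.842] q [ 1.54 -0.31 -0.81  2.01 -0.08  1.14 -0.04]
```

```bash
python3 -m pendant '0.33 -0.095 -0.035 -0.765 -0.2 -1.84 0.1;0.33 -0.095 -0.035 -0.765 -0.2 -1.84 0.1;0.33 -0.095 -0.035 -0.765 -0.2 -1.84 0.1;0.33 -0.095 -0.035 -0.765 -0.2 -1.84 0.1;0.33 -0.095 -0.035 -0.765 -0.2 -1.84 0.1';python3 w3.py
```

```text
time_s: 21.9
ee_pos: [392.9, -107.5, 348.5]
orientation: [0.776, 0.589, -0.041, 0.221]
wrist_force: [0.7, -0.4, 0.7]
grip_width: 50.2
grip_force: 0.0
 TCP [472.6  35.4 331.6] shift [ 0.1577  0.0396 -0.0251] rot [-0.558 -0.144 -1.337] q [ 0.77 -0.28 -0.75  2.09  0.24  1.05 -0.35]
```

```bash
python3 -m pendant '0.158 0.04 -0.025 -0.558 -0.144 -1.337 0.1;0.158 0.04 -0.025 -0.558 -0.144 -1.337 0.1;0.158 0.04 -0.025 -0.558 -0.144 -1.337 0.1;0.158 0.04 -0.025 -0.558 -0.144 -1.337 0.1;0.158 0.04 -0.025 -0.558 -0.144 -1.337 0.1';python3 w3.py
```

```text
time_s: 22.4
ee_pos: [474.0, 35.4, 330.2]
orientation: [0.491, 0.809, -0.058, 0.32]
wrist_force: [-0.6, -0.0, -1.6]
grip_width: 50.4
grip_force: 0.0
 TCP [472.6  35.4 331.6] shift [-0.0004 -0.0008 -0.0017] rot [-0.27  -0.076 -0.646] q [ 0.68 -0.16 -1.13  2.11  0.59  0.92 -0.31]
```

```bash
python3 -m pendant '0 0 0 -0.27 -0.076 -0.646 0.1;0 0 0 -0.27 -0.076 -0.646 0.1;0 0 0 -0.27 -0.076 -0.646 0.1;0 0 0 -0.27 -0.076 -0.646 0.1;0 0 0 -0.27 -0.076 -0.646 0.1';python3 w2.py; python3 - <<'E'
from h import *
w=cam("wrist");s=cam("scene");t=cam("top");print("wrist cam",w["o"].round())
def big(c,cr,sz): return cv2.resize(c["color"][cr[1]:cr[3],cr[0]:cr[2],::-1],sz,interpolation=cv2.INTER_CUBIC)
cv2.imwrite("pics/m1.png",np.vstack([np.hstack([big(w,(0,0,640,400),(400,250)),big(t,(160,130,400,280),(400,250))]),big(s,(240,115,480,265),(480,300)).copy()[:, :480].repeat(1,0) if 0 else np.hstack([big(s,(240,125,440,250),(480,300)),np.zeros((300,320,3),np.uint8)])]))
E
```

```text
time_s: 22.9
ee_pos: [472.5, 30.5, 331.6]
orientation: [0.164, 0.908, -0.07, 0.379]
wrist_force: [0.6, -1.1, 0.5]
grip_width: 50.5
grip_force: 0.0
 TCP [538.7 177.8 223.5] shift [0.0692 0.1615 0.0831] rot [-0.008  0.006 -0.004] q [ 0.16 -0.31 -0.58  2.33  0.7   0.6   0.27]
wrist cam [300.  96. 419.]
```

View pics/m1.png

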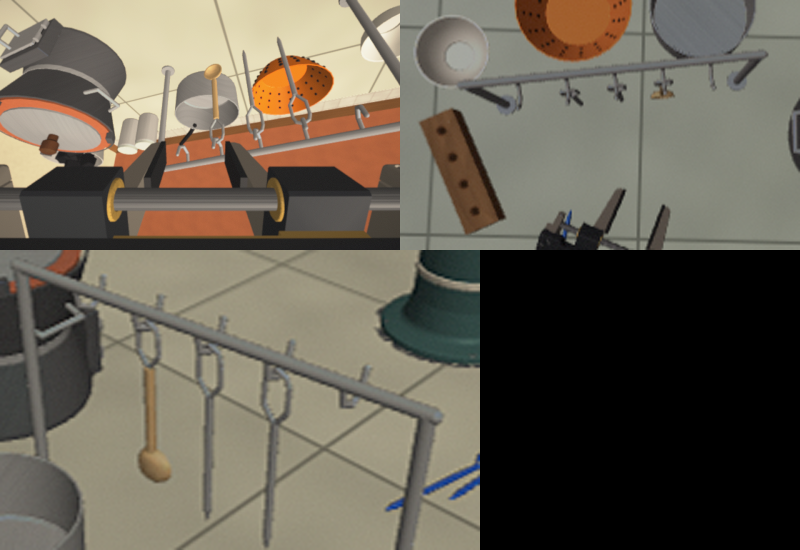

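The wrist view (upside down) shows the jiko lid at left, the spoon at (213,75), and the skewer stems at (250,85) and (288,70). The blue skewers are now lying on the floor (scene panel (430,490)), out of the way. The block is at top panel (462,170).

```bash
python3 - <<'E'
from h import *
w=cam("wrist");s=cam("scene");t=cam("top")
S=lambda x,y:[x/2.4+240,(y-250)/2.4+125]
W=lambda x,y:[x*1.6,y*1.6]
for n,a,b in(("a tip",(207,518),(244,51)),("b tip",(268,545),(278,39)),("a foot",(208,393),(259,108)),("b foot",(273,420),(294,94))): print(n,tri([s,w],[S(*a),W(*b)]))
# block sockets: dark blobs in the brown top face
im=cv2.cvtColor(t["color"],cv2.COLOR_RGB2HSV);m=cv2.inRange(im,(3,90,30),(14,255,255));m[:,:160]=0;m[:,235:]=0;m[:185]=0;m[:]=m
c=max(cv2.findContours(m,cv2.RETR_EXTERNAL,cv2.CHAIN_APPROX_NONE)[0],key=len);bx=cv2.boxPoints(cv2.minAreaRect(c));print(bx.round(1).tolist(),onz(t,bx,60).round(0).tolist())
T=lambda x,y:[x*240/400+160,y*150/250+130]
print("sockets",onz(t,[T(441,131),T(441-400,131)][1:]+[T(52,157),T(63,184),T(74,211)],60).round(1))
g=cv2.cvtColor(t["color"],cv2.COLOR_RGB2GRAY)[190:275,160:235].astype(float)
g4=cv2.resize(g,None,fx=8,fy=8,interpolation=cv2.INTER_CUBIC)
for x,y in((41,131),(52,157),(63,184),(74,211)):
    u,v=T(x,y);p=cv2.resize(cv2.cvtColor(t["color"],cv2.COLOR_RGB2GRAY),None,fx=1,fy=1).astype(float)[int(v)-4:int(v)+5,int(u)-4:int(u)+5]
    wt=np.clip(np.median(p)-8-p,0,None);yy,xx=np.mgrid[int(v)-4:int(v)+5,int(u)-4:int(u)+5]
    uv=[(wt*xx).sum()/wt.sum(),(wt*yy).sum()/wt.sum()];print(np.round(uv,1),onz(t,[uv],60).round(1))
E
```

```text
a tip (array([624.0957513 ,  87.38108272,  59.06803838]), [np.float64(0.8230904970159212), np.float64(0.8230904970158706)])
b tip (array([614.56171655, 156.70941719,  61.99712982]), [np.float64(0.3188870602220458), np.float64(0.31888706022192187)])
a foot (array([627.86906078,  93.01800061, 208.39573085]), [np.float64(4.220987010417073), np.float64(4.220987010417112)])
b foot (array([612.3831171 , 153.1587981 , 202.76165212]), [np.float64(1.5537210814450926), np.float64(1.553721081445135)])
[[171.39999389648438, 202.8000030517578], [194.5, 193.1999969482422], [222.5, 260.3999938964844], [199.39999389648438, 270.1000061035156]] [[575.0, 427.0, 60.0], [604.0, 363.0, 60.0], [414.0, 275.0, 60.0], [386.0, 339.0, 60.0]]
sockets [[559.1 389.3  60. ]
 [515.  368.5  60. ]
 [469.4 347.6  60. ]
 [424.1 326.8  60. ]]
[184.5 208. ] [[560.7 389.6  60. ]]
[191.1 224. ] [[515.6 368.8  60. ]]
[197.8 240. ] [[470.4 347.7  60. ]]
[204.5 256.2] [[425.2 326.6  60. ]]
```

```bash
sed -i 's/612.5,151/613,154/' w2.py; python3 -m pendant '0.07 0.163 0.083 0 0 0 0.1;0.07 0.163 0.083 0 0 0 0.1;0.07 0.163 0.083 0 0 0 0.1;0.07 0.163 0.083 0 0 0 0.1;0.07 0.163 0.083 0 0 0 0.1';python3 w2.py;python3 - <<'E'
from h import *
w=cam("wrist");save(w,"m2")
E
```

```text
time_s: 23.7
ee_pos: [540.4, 182.0, 216.5]
orientation: [0.168, 0.91, -0.068, 0.372]
wrist_force: [-0.5, -1.5, -0.5]
grip_width: 50.7
grip_force: 0.0
 TCP [539.2 180.8 223.5] shift [-0.0044 -0.0015 -0.0055] rot [-0.01  -0.01  -0.012] q [ 0.08  0.35 -1.    2.18  1.36  1.04 -0.58]
```

View pics/m2.png

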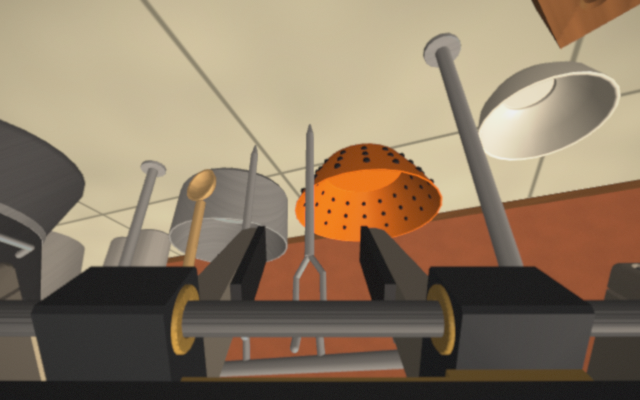

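The wrist view shows skewer b's stem at (309,190), centred between the open fingertips at (258,235) and (370,235). Skewer a at (250,190) is further off, outside the left finger.

```bash
python3 -m pendant '-0.003 -0.001 0.03 0 0 0 0.1;-0.003 -0.001 0.06 0 0 0 0.1;-0.003 -0.001 0.09 0 0 0 0.1;-0.003 -0.001 0.11 0 0 0 0.1;-0.003 -0.001 0.125 0 0 0 0.1';python3 -m pendant '0 0 0 0 0 0 -1;0 0 0 0 0 0 -1;0 0 0 0 0 0 -1;0 0 0 0 0 0 -1;0 0 0 0 0 0 -1' 50;python3 -m pendant '0 0 0 0 0 0 -1;0 0 0 0 0 0 -1;0 0 0 0 0 0 -1' 50;python3 - <<'E'
from h import *
pose([613,154,145],-20,45,0,say="grasp")
E
```

```text
time_s: 24.25
ee_pos: [626.2, 144.0, 137.8]
orientation: [0.169, 0.908, -0.069, 0.378]
wrist_force: [1.2, 0.9, -0.7]
grip_width: 50.6
grip_force: 0.0
time_s: 24.75
ee_pos: [624.7, 147.4, 138.5]
orientation: [0.166, 0.908, -0.069, 0.379]
wrist_force: [1.1, 0.4, 0.2]
grip_width: 12.7
grip_force: 0.0
time_s: 25.05
ee_pos: [625.0, 147.2, 138.1]
orientation: [0.166, 0.908, -0.069, 0.379]
wrist_force: [-1.3, -0.4, 1.8]
grip_width: 5.6
grip_force: 50.0
grasp TCP [625.6 149.4 131.6] shift [0.0048 0.0023 0.0045] rot [-0.009  0.005 -0.008] q [ 0.07  0.57 -0.83  2.14  1.66  1.   -0.69]
```

```bash
python3 -m pendant '-0.008 0 -0.008 0 0 0 -1;-0.016 0 -0.016 0 0 0 -1;-0.022 0 -0.022 0 0 0 -1;-0.022 0 -0.022 0 0 0 -1';python3 - <<'E'
from h import *; from fk import *
print(get_state()["ee_pos"])
q0=get_state()["joint_pos"]
for sck in([560.7,389.6],[515.6,368.8],[470.4,347.7]):
    q=q0
    for T in (tgt([550,150,200],-20,45,0,1),tgt([sck[0],sck[1],220],-20,45,0,1),tgt([sck[0],sck[1],105],-20,45,0,1)):
        q,e=run(q,T,10);print(sck,round(e,3),q.round(2))
E
```

```text
time_s: 25.45
ee_pos: [625.2, 147.5, 170.9]
orientation: [0.166, 0.908, -0.069, 0.38]
wrist_force: [-0.6, -0.4, -0.9]
grip_width: 5.6
grip_force: 50.0
[625.23572787 147.52600214 170.85799423]
[560.7, 389.6] 0.0 [ 0.17  0.36 -0.94  2.25  1.52  0.91 -0.63]
[560.7, 389.6] 0.0 [-0.3   0.64 -0.95  1.84  1.4   1.33 -0.62]
[560.7, 389.6] 0.0 [-0.37  0.79 -0.85  1.91  1.56  1.29 -0.82]
[515.6, 368.8] 0.0 [ 0.17  0.36 -0.94  2.25  1.52  0.91 -0.63]
[515.6, 368.8] 0.0 [-0.29  0.57 -0.98  1.95  1.37  1.32 -0.68]
[515.6, 368.8] 0.0 [-0.38  0.74 -0.86  2.02  1.53  1.29 -0.91]
[470.4, 347.7] 0.0 [ 0.17  0.36 -0.94  2.25  1.52  0.91 -0.63]
[470.4, 347.7] 0.0 [-0.28  0.51 -1.01  2.05  1.33  1.31 -0.74]
[470.4, 347.7] 0.0 [-0.39  0.69 -0.88  2.12  1.51  1.29 -0.99]
```

```bash
python3 -m pendant '0.013 -0.009 -0.013 0 0 0 -1;0.025 -0.018 -0.025 0 0 0 -1;0.038 -0.027 -0.038 0 0 0 -1;0.044 -0.0315 -0.044 0 0 0 -1;0.044 -0.0315 -0.044 0 0 0 -1';python3 - <<'E'
from h import *
w=cam("wrist");s=cam("scene")
pose([560.7,389.6,215],-20,45,say="over s4")
cv2.imwrite("pics/m3.png",np.hstack([cv2.resize(w["color"][:,:,::-1],(480,300)),cv2.resize(s["color"][100:280,250:430,::-1],(300,300))]))
E
```

```text
time_s: 25.95
ee_pos: [554.6, 139.6, 168.6]
orientation: [0.165, 0.908, -0.069, 0.379]
wrist_force: [0.5, -1.8, -0.1]
grip_width: 5.2
grip_force: 50.0
over s4 TCP [573.3 385.  201.6] shift [ 0.0264  0.2356 -0.0732] rot [-0.009  0.005 -0.009] q [ 0.09  0.42 -0.91  2.25  1.55  0.99 -0.7 ]
```

View pics/m3.png

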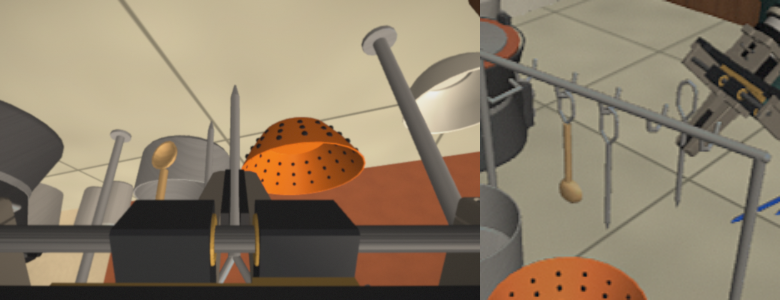

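Skewer b is off the hook and held upright. Its tip is at wrist panel (235,87) and scene panel (678,205). The spoon and skewer a still hang as before.

```bash
python3 - <<'E'
from h import *
w=cam("wrist");s=cam("scene")
p,e=tri([w,s],[[235*640/480,87*400/300],[198*.6+250,205*.6+100]]);st=get_state()["ee_pos"];print("tip",p.round(1),np.round(e,1),"tcp",st.round(1),"d",(p-st).round(1))
# stem axis from wrist: other stem point, intersect with plane? grasp point
g=st-19*R.from_quat(get_state()["orientation"]).as_matrix()[:,2];print("grasp",g.round(1),"tip-grasp",(p-g).round(1))
E
```

```text
tip [543.5 146.8  89.6] [1.4 1.4] tcp [556.1 139.7 168.6] d [-12.6   7.2 -79. ]
grasp [543.5 144.4 182. ] tip-grasp [  0.    2.4 -92.4]
```

```bash
cat > blk.py <<'E'
from h import *
t=cam("top")
def blk(pts,c=t):
    gr=cv2.cvtColor(c["color"],cv2.COLOR_RGB2GRAY).astype(float)
    for u,v in pts:
        u,v=int(round(u)),int(round(v));p=gr[v-4:v+5,u-4:u+5];wt=np.clip(np.median(p)-8-p,0,None);yy,xx=np.mgrid[v-4:v+5,u-4:u+5]
        uv=[(wt*xx).sum()/wt.sum(),(wt*yy).sum()/wt.sum()];print("sock",np.round(uv,1),onz(c,[uv],60).round(1)[0])
m=cv2.inRange(cv2.cvtColor(t["color"],cv2.COLOR_RGB2HSV),(3,90,30),(14,255,255));m[:,:150]=0;m[:,245:]=0;m[:180]=0
c=max(cv2.findContours(m,cv2.RETR_EXTERNAL,cv2.CHAIN_APPROX_NONE)[0],key=len);r=cv2.minAreaRect(c);print("rect",r)
blk([(184.5,208),(191.1,224),(197.8,240),(204.5,256.2)])
E
python3 -m pendant '0.007 0 -0.02 0 0 0 -1;0.013 0.045 -0.035 0 0 0 -1;0.018 0.09 -0.045 0 0 0 -1;0.023 0.135 -0.053 0 0 0 -1;0.027 0.18 -0.06 0 0 0 -1';python3 blk.py
```

```text
time_s: 26.65
ee_pos: [562.0, 331.4, 191.2]
orientation: [0.166, 0.908, -0.07, 0.378]
wrist_force: [1.5, 0.1, -0.3]
grip_width: 5.9
grip_force: 50.0
rect ((196.7743377685547, 231.61090087890625), (72.92123413085938, 25.106773376464844), 67.01129150390625)
sock [184.8 210.7] [553.  388.4  60. ]
sock [190.2 223.3] [517.4 371.5  60. ]
sock [198.2 240.5] [469.3 346.6  60. ]
sock [202.8 255.2] [427.8 331.5  60. ]
```

```bash
python3 - <<'E'
from h import *
rel([573.3,383,190])
E
python3 -m pendant '0.005 0.052 -0.004 0 0 0 -1;0.005 0.052 -0.004 0 0 0 -1;0.005 0.052 -0.004 0 0 0 -1;0.005 0.052 -0.004 0 0 0 -1';python3 - <<'E'
from h import *
rel([573.3,383,190])
w=cam("wrist");s=cam("scene");save(w,"x",None,1)
st=get_state()["ee_pos"];tip=st+[-12.6,7.2,-79]
print("pred tip px wrist",proj(w,tip),"scene",proj(s,tip),"sock px wrist",proj(w,[560.7,389.6,60]),"scene",proj(s,[560.7,389.6,60]))
a=w["color"][:,:,::-1];
b=cv2.resize(s["color"][190:340,400:520,::-1],(440,550),interpolation=cv2.INTER_CUBIC)
cv2.imwrite("pics/m4.png",np.hstack([cv2.resize(a[0:400,140:500],(350,389)),b[:389]]))
E
```

```text
shift [ 0.0046  0.044  -0.002 ]
time_s: 27.1
ee_pos: [573.8, 379.5, 190.2]
orientation: [0.166, 0.908, -0.07, 0.378]
wrist_force: [-0.5, 0.4, -1.2]
grip_width: 5.7
grip_force: 50.0
shift [ 0.0014  0.0031 -0.0011]
pred tip px wrist [[314.66419849 115.92576517]] scene [[461.31386991 271.87350612]] sock px wrist [[318.20913894  63.93431278]] scene [[457.40337586 290.74059814]]
```

View pics/m4.png

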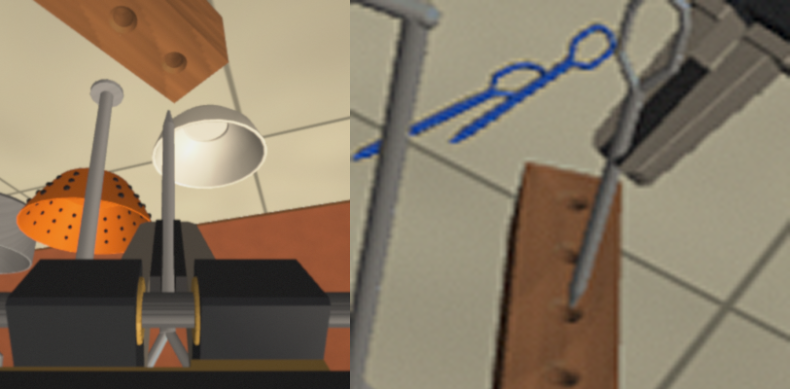

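The wrist panel shows socket mouth 4 at (174,62), within 1 px of its predicted position. The held tip is at (168,112), also on prediction. I'm lowering it now.

```bash
python3 -m pendant '0.001 0.003 0 0 0 0 -1;0.015 0.003 0.014 0 0 0 -1;0.029 0.003 0.028 0 0 0 -1;0.036 0.003 0.035 0 0 0 -1;0.043 0.003 0.042 0 0 0 -1';python3 -m pendant '0.006 0 0.006 0 0 0 -1;0.012 0 0.012 0 0 0 -1;0.018 0 0.018 0 0 0 -1;0.021 0 0.021 0 0 0 -1;0.021 0 0.021 0 0 0 -1'
```

```text
time_s: 27.7
ee_pos: [574.6, 383.3, 130.4]
orientation: [0.166, 0.908, -0.069, 0.379]
wrist_force: [-0.3, 0.2, -0.4]
grip_width: 5.6
grip_force: 50.0
time_s: 28.2
ee_pos: [574.2, 383.4, 100.2]
orientation: [0.166, 0.908, -0.07, 0.378]
wrist_force: [-0.9, -0.6, -1.0]
grip_width: 5.5
grip_force: 50.0
```

```bash
python3 -m pendant '0.003 0 0.003 0 0 0 -1;0.006 0 0.006 0 0 0 -1;0.007 0 0.007 0 0 0 -1;0.007 0 0.007 0 0 0 -1';python3 -m pendant '0.001 0 0.001 0 0 0 -1;0.002 0 0.002 0 0 0 -1;0.002 0 0.002 0 0 0 -1'
```

```text
time_s: 28.6
ee_pos: [574.7, 383.6, 91.3]
orientation: [0.166, 0.908, -0.069, 0.379]
wrist_force: [0.9, -0.4, 0.3]
grip_width: 5.3
grip_force: 50.0
time_s: 28.9
ee_pos: [575.7, 384.1, 90.3]
orientation: [0.166, 0.907, -0.069, 0.38]
wrist_force: [-0.0, 1.0, 6.5]
grip_width: 5.8
grip_force: 50.0
```

```bash
python3 -m pendant '0 0 0 0 0 0 -0.2;0 0 0 0 0 0 -0.2;0 0 0 0 0 0 -0.2;0 0 0 0 0 0 0.1;0 0 0 0 0 0 0.1';python3 -m pendant '0 0 0 0 0 0 0.1;0 0 -0.03 0 0 0 0.1;0 0 -0.06 0 0 0 0.1;0 0 -0.1 0 0 0 0.1;0 0 -0.15 0 0 0 0.1';python3 - <<'E'
from h import *
pose([621,84,145],-20,45,130,say="standoff a")
w=cam("wrist");s=cam("scene");save(s,"y",None,1);save(w,"yw")
print("expected loop top px",proj(s,[560.7,389.6,210]),proj(w,[560.7,389.6,210]),proj(w,[560.7,389.6,154]),proj(w,[560.7,389.6,60]))
E
```

```text
time_s: 29.4
ee_pos: [574.3, 383.5, 87.9]
orientation: [0.166, 0.908, -0.069, 0.378]
wrist_force: [0.5, -0.7, 0.0]
grip_width: 43.6
grip_force: 0.0
time_s: 29.9
ee_pos: [474.5, 420.0, 193.7]
orientation: [0.166, 0.908, -0.071, 0.378]
wrist_force: [-0.1, 1.3, 0.2]
grip_width: 50.5
grip_force: 0.0
standoff a TCP [547.2 110.8 223.5] shift [-0.1459 -0.2632  0.1059] rot [-0.012  0.004 -0.008] q [-0.49  0.68 -0.95  1.86  1.33  1.47 -0.77]
expected loop top px [[475.19467792 233.72670824]] [[314.32649384 294.7492592 ]] [[314.29328401 231.88324071]] [[314.24863214 149.3220839 ]]
```

```bash
python3 -m pendant '-0.03 0 -0.03 0 0 0 0.1;-0.06 -0.04 0 0 0 0 0.1;-0.12 -0.2 0.08 0 0 0 0.1;-0.12 -0.2 0.08 0 0 0 0.1;-0.12 -0.2 0.08 0 0 0 0.1';python3 - <<'E'
from h import *
pose([621,84,145],-20,45,130,say="standoff a")
E
```

```text
time_s: 30.5
ee_pos: [527.2, 227.3, 225.2]
orientation: [0.166, 0.908, -0.07, 0.378]
wrist_force: [1.6, -0.0, 1.2]
grip_width: 50.2
grip_force: 0.0
standoff a TCP [547.2 110.8 223.5] shift [-0.0409 -0.1019  0.0438] rot [-0.01   0.004 -0.008] q [-0.02  0.4  -1.03  2.13  1.34  1.15 -0.61]
```

```bash
python3 -m pendant '-0.041 -0.101 0.044 0 0 0 0.1;-0.041 -0.101 0.044 0 0 0 0.1;-0.041 -0.101 0.044 0 0 0 0.1;-0.041 -0.101 0.044 0 0 0 0.1';python3 - <<'E'
from h import *
pose([621.5,85,145],-20,45,0,say="grasp a")
w=cam("wrist")
P=[[621.5,85,z] for z in (70,90,110,130)]
for p,uv in zip(P,proj(w,P)):
    v=int(round(uv[1]));u=int(round(uv[0]));row=w["color"][v,max(0,u-40):u+41].astype(int)
    print(p,uv.round(1),"R-B",(row.sum(1)//3)[::2].tolist())
E
```

```text
time_s: 30.9
ee_pos: [547.6, 109.0, 224.0]
orientation: [0.169, 0.907, -0.072, 0.378]
wrist_force: [-0.3, 0.3, 0.3]
grip_width: 50.3
grip_force: 0.0
grasp a TCP [634.1  80.4 131.6] shift [0.0017 0.0047 0.1297] rot [-0.016  0.005 -0.012] q [ 0.27  0.25 -1.    2.26  1.39  0.89 -0.51]
[621.5, 85, 70] [316.3 125.3] R-B [189, 191, 190, 190, 191, 190, 190, 190, 191, 191, 190, 191, 191, 191, 190, 171, 136, 130, 105, 113, 129, 178, 193, 193, 193, 193, 194, 193, 193, 193, 193, 193, 193, 193, 193, 194, 194, 193, 194, 193, 194]
[621.5, 85, 90] [316.3 140.3] R-B [189, 190, 190, 190, 190, 190, 191, 192, 190, 192, 191, 192, 192, 191, 192, 192, 192, 157, 103, 114, 130, 136, 175, 194, 193, 194, 194, 193, 193, 193, 193, 193, 193, 193, 193, 193, 193, 193, 193, 193, 193]
[621.5, 85, 110] [316.4 156.2] R-B [125, 127, 128, 127, 127, 128, 131, 131, 132, 133, 133, 134, 134, 132, 124, 114, 128, 111, 102, 115, 130, 153, 189, 192, 173, 136, 156, 195, 197, 196, 197, 197, 196, 196, 196, 196, 196, 196, 196, 195, 194]
[621.5, 85, 130] [316.5 173.1] R-B [123, 123, 123, 124, 124, 126, 127, 127, 129, 130, 132, 134, 134, 135, 136, 135, 135, 112, 103, 114, 129, 133, 133, 130, 140, 181, 192, 192, 191, 167, 135, 165, 192, 192, 193, 192, 193, 190, 117, 84, 120]
```

```bash
python3 -m pendant '0.001 0.003 0.03 0 0 0 0.1;0.001 0.003 0.06 0 0 0 0.1;0.001 0.003 0.09 0 0 0 0.1;0.001 0.003 0.11 0 0 0 0.1;0.001 0.003 0.124 0 0 0 0.1';python3 -m pendant '0 0 0 0 0 0 -1;0 0 0 0 0 0 -1;0 0 0 0 0 0 -1;0 0 0 0 0 0 -1;0 0 0 0 0 0 -1' 50;python3 -m pendant '0 0 0 0 0 0 -1;0 0 0 0 0 0 -1;0 0 0 0 0 0 -1' 50
```

```text
time_s: 31.45
ee_pos: [630.7, 87.9, 134.0]
orientation: [0.165, 0.909, -0.068, 0.377]
wrist_force: [0.1, -0.2, -0.6]
grip_width: 50.1
grip_force: 0.0
time_s: 31.95
ee_pos: [630.2, 86.4, 137.0]
orientation: [0.166, 0.908, -0.069, 0.379]
wrist_force: [-0.9, 0.9, 0.8]
grip_width: 12.7
grip_force: 0.0
time_s: 32.25
ee_pos: [630.2, 86.0, 136.3]
orientation: [0.166, 0.908, -0.069, 0.379]
wrist_force: [-0.6, -0.3, -0.1]
grip_width: 0.8
grip_force: 0.0
```

The grip closed on nothing. I'll check where the stem is before reopening.

```bash
python3 - <<'E'
from h import *
w=cam("wrist");s=cam("scene")
print(get_state()["grip_width"])
for c,n in((w,"w"),(s,"s")):
    for z in (62,70,80,95,110):
        uv=proj(c,[621.5,85,z])[0];v=int(round(uv[1]));u=int(round(uv[0]));r=c["color"][v,max(0,u-30):u+31].mean(1).astype(int);print(n,z,uv.round(1),r[::2].tolist())
a=cv2.resize(w["color"][60:300,200:440,::-1],(390,390),interpolation=cv2.INTER_CUBIC);b=cv2.resize(s["color"][130:270,270:410,::-1],(390,390),interpolation=cv2.INTER_CUBIC)
cv2.imwrite("pics/m5.png",np.hstack([a,b]))
E
```

```text
0.3742978412842494
w 62 [306.  126.5] [191, 190, 191, 190, 192, 190, 191, 179, 147, 131, 139, 172, 192, 194, 194, 194, 193, 193, 193, 193, 194, 194, 193, 193, 192, 193, 194, 193, 193, 193, 194]
w 70 [305.9 135.3] [191, 191, 192, 191, 192, 192, 192, 192, 192, 192, 175, 141, 132, 139, 162, 192, 194, 193, 193, 194, 194, 194, 194, 195, 194, 194, 194, 194, 194, 195, 195]
w 80 [305.7 146.7] [193, 192, 192, 192, 192, 193, 193, 193, 192, 193, 192, 173, 102, 105, 115, 119, 126, 161, 191, 195, 195, 194, 194, 195, 195, 194, 195, 195, 194, 194, 194]
w 95 [305.5 164.9] [96, 92, 98, 122, 153, 175, 189, 191, 191, 191, 191, 141, 100, 105, 113, 124, 130, 164, 192, 190, 171, 138, 135, 156, 165, 156, 145, 139, 138, 142, 148]
w 110 [305.2 184.5] [127, 127, 128, 130, 130, 131, 133, 133, 133, 134, 129, 97, 101, 106, 116, 125, 129, 131, 131, 125, 161, 194, 194, 194, 194, 192, 172, 137, 138, 176, 194]
s 62 [326.6 234.9] [141, 139, 140, 139, 138, 139, 140, 141, 138, 138, 139, 144, 81, 132, 137, 139, 141, 141, 120, 97, 140, 147, 145, 146, 147, 145, 146, 146, 147, 144, 145]
s 70 [326.6 232.4] [139, 142, 141, 141, 141, 139, 139, 139, 139, 140, 140, 143, 87, 114, 141, 140, 142, 145, 142, 148, 130, 95, 135, 151, 148, 148, 148, 148, 146, 146, 146]
s 80 [326.7 229.1] [140, 140, 140, 140, 140, 140, 139, 139, 139, 139, 140, 144, 87, 101, 143, 142, 142, 143, 143, 144, 145, 149, 137, 97, 130, 150, 149, 147, 148, 147, 149]
s 95 [326.8 224.1] [139, 141, 140, 140, 141, 141, 139, 138, 138, 139, 139, 143, 99, 104, 142, 142, 142, 143, 144, 144, 145, 147, 146, 145, 147, 150, 118, 103, 142, 147, 146]
s 110 [326.9 219.1] [141, 140, 78, 82, 96, 103, 99, 126, 139, 139, 141, 142, 106, 105, 131, 143, 142, 143, 145, 144, 146, 146, 145, 144, 146, 146, 143, 145, 146, 144, 102]
```

View pics/m5.png

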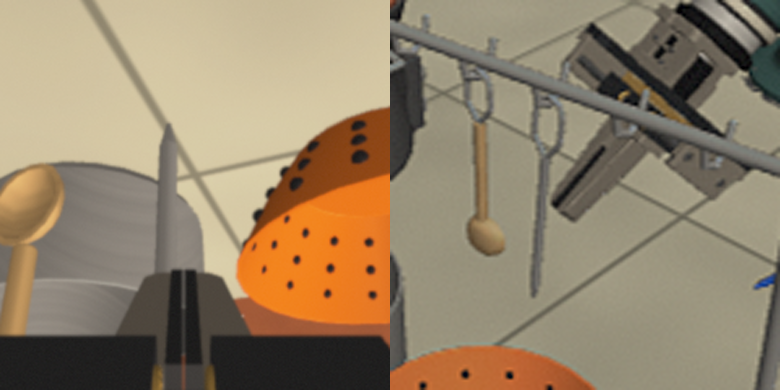

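```bash
python3 - <<'E'
from h import *
w=cam("wrist");s=cam("scene")
# stem lines: wrist (x by row), scene: intersect scene ray with plane through wrist cam containing wrist stem line
def cen(c,v,u0,h=10):
    r=c["color"][v,u0-h:u0+h+1].mean(1);m=np.clip(np.median(c["color"][v,u0-40:u0+40].mean(1))-12-r,0,None);return (m*np.arange(u0-h,u0+h+1)).sum()/m.sum()
a,b=[ray(w,[[cen(w,v,304),v]])[0] for v in(147,160)]
n=np.cross(a,b);n/=np.linalg.norm(n)
for v in(236,232,228,224):
    u=cen(s,v,322,5);d=ray(s,[[u,v]])[0];t=n@(w["o"]-s["o"])/(n@d);print(v,round(u,1),(s["o"]+t*d).round(1))
st=get_state();M=R.from_quat(st["orientation"]).as_matrix();print("tcp",st["ee_pos"].round(1),"Z",M[:,2].round(3),"Y",M[:,1].round(3))
E
```

```text
236 nan [nan nan nan]
232 323.3 [627.6  80.   71.8]
228 323.4 [627.1  79.6  83.5]
224 323.5 [626.5  79.2  95. ]
tcp [630.2  86.  136.2] Z [ 0.664 -0.251 -0.704] Y [ 0.354  0.935 -0.   ]<stdin>:5: RuntimeWarning: invalid value encountered in scalar divide
```

The last picture shows the closed fingertips just short of and beside skewer a. Its stem is at wrist panel (168,210) and scene panel (540,230), still hanging. It measures about (626,79), so I'll back off, reopen and go about 12 mm deeper.

```bash
python3 -m pendant '0 0 -0.03 0 0 0 -1;0 0 -0.06 0 0 0 0.2;0 0 -0.06 0 0 0 0.2;0 0 -0.06 0 0 0 0.2;0 0 -0.06 0 0 0 0.2';python3 -m pendant '0 0 0 0 0 0 0.2;0 0 0 0 0 0 0.2;0 0 0 0 0 0 0.2;0 0 0 0 0 0 0.2';python3 - <<'E'
from h import *
w=cam("wrist");s=cam("scene")
def cen(c,v,u0,h):
    r=c["color"][v,u0-h:u0+h+1].mean(1);m=np.clip(np.median(c["color"][v,u0-40:u0+40].mean(1))-15-r,0,None);return (m*np.arange(u0-h,u0+h+1)).sum()/m.sum()
uv=proj(w,[[623,82,z] for z in(75,85)]).round().astype(int);print(uv.tolist())
L=[]
for u,v in uv:
    c=cen(w,v,u,24);L.append(ray(w,[[c,v]])[0]);print(c, w["color"][v,u-24:u+25:2].mean(1).astype(int).tolist())
n=np.cross(*L)
for v in(231,226,221):
    u=cen(s,v,325,6);d=ray(s,[[u,v]])[0];t=n@(w["o"]-s["o"])/(n@d);print(v,round(u,1),(s["o"]+t*d).round(1))
pose([623,82,145],-20,45,0)
E
```

```text
time_s: 32.95
ee_pos: [590.7, 100.2, 177.8]
orientation: [0.166, 0.908, -0.07, 0.378]
wrist_force: [-0.0, -0.7, -0.2]
grip_width: 30.8
grip_force: 0.0
time_s: 33.35
ee_pos: [590.3, 101.0, 178.1]
orientation: [0.166, 0.908, -0.069, 0.378]
wrist_force: [0.6, -0.3, -0.1]
grip_width: 54.8
grip_force: 0.0
[[304, 138], [304, 147]]
308.6309403437817 [191, 190, 190, 191, 191, 190, 190, 190, 190, 190, 190, 173, 138, 102, 103, 113, 128, 141, 186, 193, 193, 193, 193, 193, 192]
309.29127432517265 [190, 191, 191, 190, 191, 191, 191, 190, 191, 192, 192, 192, 184, 113, 105, 118, 130, 144, 189, 192, 193, 193, 193, 193, 192]
231 326.4 [623.2  85.7  75.6]
226 326.3 [624.5  86.3  91.9]
221 326.3 [625.5  87.  107.7]
 TCP [635.6  77.4 131.6] shift [-0.0026 -0.0061  0.0689] rot [-0.009  0.004 -0.008] q [ 0.23  0.41 -0.92  2.23  1.59  0.92 -0.61]
```

```bash
python3 -m pendant '-0.003 -0.001 0.025 0 0 0 0.2;-0.003 -0.001 0.05 0 0 0 0.2;-0.003 -0.001 0.072 0 0 0 0.2;-0.003 -0.001 0.072 0 0 0 0.2;-0.003 -0.001 0.072 0 0 0 0.2';python3 -m pendant '0 0 0 0 0 0 -1;0 0 0 0 0 0 -1;0 0 0 0 0 0 -1;0 0 0 0 0 0 -1;0 0 0 0 0 0 -1' 50;python3 -m pendant '0 0 0 0 0 0 -1;0 0 0 0 0 0 -1;0 0 0 0 0 0 -1;0 0 0 0 0 0 -1' 50
```

```text
time_s: 33.95
ee_pos: [639.3, 81.7, 129.6]
orientation: [0.166, 0.908, -0.069, 0.378]
wrist_force: [0.9, 0.4, -0.0]
grip_width: 55.3
grip_force: 0.0
time_s: 34.45
ee_pos: [639.7, 81.3, 130.2]
orientation: [0.166, 0.908, -0.069, 0.379]
wrist_force: [-0.1, -0.4, 0.0]
grip_width: 16.9
grip_force: 0.0
time_s: 34.85
ee_pos: [639.8, 80.4, 129.9]
orientation: [0.166, 0.908, -0.07, 0.378]
wrist_force: [-0.5, -2.9, 1.1]
grip_width: 6.3
grip_force: 49.7
```

```bash
python3 -m pendant '-0.008 0 -0.008 0 0 0 -1;-0.016 0 -0.016 0 0 0 -1;-0.0225 0 -0.0225 0 0 0 -1;-0.0225 0 -0.0225 0 0 0 -1';python3 -m pendant '0.013 -0.009 -0.013 0 0 0 -1;0.025 -0.018 -0.025 0 0 0 -1;0.038 -0.027 -0.038 0 0 0 -1;0.05 -0.036 -0.05 0 0 0 -1;0.05 -0.036 -0.05 0 0 0 -1';python3 - <<'E'
from h import *
w=cam("wrist");s=cam("scene")
st=get_state();M=R.from_quat(st["orientation"]).as_matrix();g=st["ee_pos"]-19*M[:,2];print("grasp",g.round(1))
# find tip: scan wrist upward along stem column, scene downward
for c,n,h in((w,"w",14),(s,"s",7)):
    for z in (-70,-80,-86,-90,-94,-98,-104):
        uv=proj(c,g+[0,0,z])[0];u,v=uv.round().astype(int);print(n,z,u,v,c["color"][v,u-2*h:u+2*h+1:2].mean(1).astype(int).tolist())
E
```

```text
time_s: 35.25
ee_pos: [639.4, 82.7, 162.4]
orientation: [0.165, 0.908, -0.068, 0.379]
wrist_force: [-2.5, 1.1, 0.3]
grip_width: 6.5
grip_force: 49.8
time_s: 35.75
ee_pos: [559.0, 72.6, 160.9]
orientation: [0.165, 0.908, -0.07, 0.378]
wrist_force: [0.6, 0.2, -0.3]
grip_width: 6.5
grip_force: 49.9
grasp [548.7  77.6 175. ]
w -70 313 144 [182, 182, 183, 182, 182, 183, 183, 184, 183, 184, 183, 168, 95, 99, 106, 118, 126, 133, 175, 183, 169, 134, 129, 155, 185, 186, 187, 186, 186]
w -80 313 132 [182, 182, 182, 182, 182, 182, 181, 182, 183, 183, 182, 180, 122, 98, 106, 118, 123, 130, 129, 129, 157, 182, 185, 186, 186, 186, 186, 186, 186]
w -86 313 126 [182, 182, 182, 181, 182, 181, 182, 182, 182, 182, 183, 182, 180, 118, 96, 102, 113, 125, 140, 174, 185, 186, 185, 186, 185, 185, 185, 184, 185]
w -90 313 121 [181, 181, 181, 181, 182, 182, 181, 181, 182, 181, 182, 182, 181, 170, 103, 106, 123, 149, 179, 185, 185, 185, 185, 185, 185, 185, 184, 185, 184]
w -94 313 117 [181, 181, 180, 181, 180, 181, 181, 181, 182, 182, 181, 181, 179, 160, 127, 123, 149, 178, 184, 184, 184, 184, 184, 184, 185, 1
[... 269 characters left out ...]
 181, 182, 183, 183, 183, 183, 183, 182, 182, 182, 183, 183, 183, 181]
s -70 345 206 [144, 144, 142, 143, 141, 140, 140, 109, 104, 130, 141, 139, 141, 139, 141]
s -80 345 210 [144, 144, 145, 143, 143, 143, 143, 144, 83, 142, 141, 142, 141, 142, 140]
s -86 345 211 [140, 142, 142, 143, 142, 143, 141, 147, 103, 146, 142, 142, 140, 140, 143]
s -90 345 213 [142, 141, 144, 143, 143, 143, 142, 145, 139, 144, 141, 143, 142, 141, 141]
s -94 345 214 [142, 143, 142, 143, 145, 144, 144, 142, 143, 143, 143, 141, 141, 144, 144]
s -98 345 215 [143, 143, 145, 144, 143, 144, 144, 145, 143, 145, 143, 144, 143, 142, 144]
s -104 344 217 [143, 142, 145, 144, 144, 144, 143, 143, 145, 144, 143, 144, 144, 145, 141]
```

```bash
python3 blk.py; python3 - <<'E'
from h import *
pose([470.4,347.7,200],-20,45,0,say="over s2")
E
```

```text
rect ((196.9437713623047, 231.56507873535156), (73.00000762939453, 25.0000057220459), 67.38013458251953)
sock [183.6 207.6] [561.8 392.4  60. ]
sock [191.1 224. ] [515.6 368.8  60. ]
sock [197.8 240. ] [470.5 347.6  60. ]
sock [204.5 256.3] [425.  326.7  60. ]
over s2 TCP [483.  343.1 186.6] shift [ 0.1014  0.225  -0.1377] rot [-0.009  0.005 -0.009] q [ 0.26  0.39 -0.91  2.32  1.66  0.88 -0.7 ]
```

```bash
python3 -m pendant '0 0.045 -0.02 0 0 0 -1;0.02 0.09 -0.05 0 0 0 -1;0.04 0.13 -0.075 0 0 0 -1;0.06 0.17 -0.1 0 0 0 -1;0.08 0.2 -0.12 0 0 0 -1';python3 -c "
from h import *
pose([470.4,347.7,200],-20,45,0)"
```

```text
time_s: 36.4
ee_pos: [500.0, 310.7, 189.2]
orientation: [0.167, 0.908, -0.069, 0.378]
wrist_force: [1.0, 1.0, -0.2]
grip_width: 6.6
grip_force: 49.9
 TCP [483.  343.1 186.6] shift [ 0.0211  0.0243 -0.0176] rot [-0.01   0.004 -0.011] q [-0.25  0.57 -1.    2.05  1.37  1.32 -0.77]
```

```bash
python3 -m pendant '0.021 0.024 -0.018 0 0 0 -1;0.021 0.024 -0.018 0 0 0 -1;0.021 0.024 -0.018 0 0 0 -1';python3 - <<'E'
from h import *
w=cam("wrist");st=get_state();M=R.from_quat(st["orientation"]).as_matrix();g=st["ee_pos"]-19*M[:,2];print("grasp",g.round(1))
for p in([470.4,347.7,60],[515.6,368.8,60]):
    u,v=proj(w,p)[0].round().astype(int)
    if 12<u<628 and v>12:
        P=w["color"][v-14:v+15,u-20:u+21].mean(2);wt=np.clip(np.median(P)-15-P,0,None);yy,xx=np.mgrid[v-14:v+15,u-20:u+21];uv=[(wt*xx).sum()/wt.sum(),(wt*yy).sum()/wt.sum()];print(p,u,v,np.round(uv,1),onz(w,[uv],60).round(1))
for z in(-60,-70,-80):
    u,v=proj(w,g+[0,0,z])[0].round().astype(int);print(z,u,v,w["color"][v,u-20:u+21:2].astype(int).tolist()[::1] if 0 else w["color"][v,u-20:u+21:2].mean(1).astype(int).tolist())
pose([470.4,347.7,200],-20,45,0)
E
```

```text
time_s: 36.7
ee_pos: [482.2, 341.9, 185.9]
orientation: [0.165, 0.908, -0.069, 0.378]
wrist_force: [-0.2, 0.7, -2.0]
grip_width: 6.5
grip_force: 49.9
grasp [470.2 345.2 199.5]
[470.4, 347.7, 60] 314 71 [318.9  68.2] [[469.6 352.3  60. ]]
[515.6, 368.8, 60] 355 105 [360.4 102.8] [[514.6 373.4  60. ]]
-60 310 154 [184, 184, 184, 186, 187, 186, 186, 186, 175, 105, 98, 101, 113, 121, 128, 156, 186, 187, 187, 188, 188]
-70 310 142 [183, 183, 183, 184, 169, 133, 154, 155, 153, 105, 95, 102, 112, 122, 127, 138, 151, 150, 147, 176, 186]
-80 310 131 [181, 181, 181, 182, 181, 182, 183, 182, 182, 164, 98, 99, 107, 115, 123, 177, 184, 184, 184, 184, 185]
 TCP [483.  343.1 186.6] shift [ 0.0002  0.0026 -0.0009] rot [-0.01   0.004 -0.008] q [-0.33  0.6  -0.99  2.02  1.36  1.38 -0.8 ]
```

```bash
python3 -m pendant '0.001 0.0035 0 0 0 0 -1;0.014 0.0035 0.013 0 0 0 -1;0.028 0.0035 0.027 0 0 0 -1;0.036 0.0035 0.035 0 0 0 -1;0.043 0.0035 0.042 0 0 0 -1';python3 -m pendant '0.005 0 0.005 0 0 0 -1;0.01 0 0.01 0 0 0 -1;0.015 0 0.015 0 0 0 -1;0.018 0 0.018 0 0 0 -1;0.018 0 0.018 0 0 0 -1'
```

```text
time_s: 37.25
ee_pos: [483.8, 343.1, 126.0]
orientation: [0.166, 0.908, -0.07, 0.378]
wrist_force: [-0.4, -0.6, 0.0]
grip_width: 6.4
grip_force: 49.9
time_s: 37.75
ee_pos: [483.2, 343.7, 100.5]
orientation: [0.166, 0.908, -0.07, 0.378]
wrist_force: [0.7, -1.2, -2.7]
grip_width: 6.4
grip_force: 50.0
```

```bash
python3 -m pendant '0.003 0 0.003 0 0 0 -1;0.006 0 0.006 0 0 0 -1;0.008 0 0.008 0 0 0 -1;0.008 0 0.008 0 0 0 -1';python3 -m pendant '0.001 0 0.001 0 0 0 -1;0.002 0 0.002 0 0 0 -1;0.002 0 0.002 0 0 0 -1'
```

```text
time_s: 38.15
ee_pos: [483.3, 343.9, 89.4]
orientation: [0.166, 0.908, -0.07, 0.378]
wrist_force: [2.2, -1.9, -1.3]
grip_width: 6.5
grip_force: 50.0
time_s: 38.45
ee_pos: [483.4, 343.9, 87.0]
orientation: [0.166, 0.908, -0.069, 0.379]
wrist_force: [2.3, -3.0, 0.1]
grip_width: 6.4
grip_force: 50.0
```

```bash
python3 -m pendant '0.001 0 0.001 0 0 0 -1;0.002 0 0.002 0 0 0 -1;0.002 0 0.002 0 0 0 -1';python3 -m pendant '0.001 0 0.001 0 0 0 -1;0.002 0 0.002 0 0 0 -1;0.002 0 0.002 0 0 0 -1'
```

```text
time_s: 38.75
ee_pos: [483.4, 344.0, 84.1]
orientation: [0.166, 0.908, -0.069, 0.379]
wrist_force: [2.5, -2.8, 1.2]
grip_width: 6.1
grip_force: 50.0
time_s: 39.05
ee_pos: [483.7, 344.1, 82.1]
orientation: [0.166, 0.908, -0.069, 0.379]
wrist_force: [2.3, -3.6, 4.3]
grip_width: 6.3
grip_force: 50.1
```

```bash
python3 -m pendant '0.001 0 0.001 0 0 0 -1;0.001 0 0.001 0 0 0 -1;0 0 0 0 0 0 -0.2;0 0 0 0 0 0 -0.2;0 0 0 0 0 0 -0.2';python3 -m pendant '0 0 0 0 0 0 0.1;0 0 0 0 0 0 0.1;0 0 0 0 0 0 0.1;0 0 0 0 0 0 0.1';python3 -m pendant '0 0 -0.03 0 0 0 0.1;0 0 -0.06 0 0 0 0.1;0 0 -0.1 0 0 0 0.1;0 0 -0.15 0 0 0 0.1;0 0 -0.2 0 0 0 0.1';python3 - <<'E'
from h import *
w=cam("wrist");s=cam("scene");t=cam("top")
# rays: loop tops in scene: highest skewer pixel: difference from initial not available; scan for thin gray stem columns
import numpy as np
for n,p in(("s4",[560.7,389.6]),("s2",[470.4,347.7])):
    for c,cn in((s,"scene"),(t,"top")):
        for z in(240,225,215,210,205,200,190,150,120):
            u,v=proj(c,p+[z])[0].round().astype(int)
            if cn=="top" and z not in(210,): continue
            print(n,cn,z,u,v,c["color"][v,u-16:u+17:1 if cn=="top" else 2].mean(1).astype(int).tolist())
E
```

```text
time_s: 39.55
ee_pos: [482.3, 345.3, 80.7]
orientation: [0.165, 0.909, -0.068, 0.377]
wrist_force: [0.2, 0.3, 0.5]
grip_width: 28.2
grip_force: 0.0
time_s: 39.95
ee_pos: [483.1, 344.2, 81.2]
orientation: [0.166, 0.908, -0.069, 0.378]
wrist_force: [1.0, -0.3, 0.0]
grip_width: 50.5
grip_force: 0.0
time_s: 40.45
ee_pos: [349.1, 394.3, 223.2]
orientation: [0.166, 0.908, -0.07, 0.378]
wrist_force: [0.3, 1.2, -0.2]
grip_width: 50.4
grip_force: 0.0
s4 scene 240 479 221 [122, 100, 57, 79, 149, 148, 145, 145, 146, 146, 145, 146, 144, 144, 144, 143, 147]
s4 scene 225 477 227 [151, 61, 105, 138, 146, 146, 145, 145, 146, 145, 143, 144, 143, 145, 144, 143, 144]
s4 scene 215 476 232 [150, 65, 103, 138, 145, 146, 145, 145, 145, 145, 145, 144, 145, 145, 145, 143, 144]
s4 scene 210 475 234 [148, 111, 92, 121, 147, 144, 146, 145, 146, 144, 144, 145, 144, 144, 147, 144, 144]
s4 scene 205 475 236 [111, 83, 100, 141, 149, 149, 153, 153, 153, 148, 148, 145, 145, 145, 144, 144, 144]
s4 scene 200 474 238 [80, 65, 86, 100, 87, 101, 80, 89, 89, 107, 136, 149, 144, 146, 146, 143, 145]
s4 scene 190 473 242 [88,
[... 835 characters left out ...]
, 145, 146]
s2 scene 205 475 205 [83, 123, 84, 151, 135, 75, 142, 92, 146, 148, 146, 146, 148, 149, 147, 147, 146]
s2 scene 200 475 207 [81, 72, 104, 94, 85, 151, 156, 85, 142, 147, 149, 149, 149, 148, 150, 147, 148]
s2 scene 190 473 211 [150, 151, 94, 127, 149, 146, 147, 139, 86, 146, 147, 147, 148, 150, 146, 149, 149]
s2 scene 150 469 227 [146, 146, 145, 146, 151, 61, 105, 138, 146, 146, 145, 145, 146, 145, 143, 144, 143]
s2 scene 120 466 237 [77, 85, 86, 80, 78, 74, 80, 107, 139, 157, 118, 109, 107, 116, 143, 144, 145]
s2 top 210 181 241 [124, 125, 125, 125, 125, 127, 126, 126, 125, 126, 127, 128, 112, 92, 109, 128, 129, 129, 125, 121, 117, 105, 78, 62, 59, 60, 68, 72, 64, 49, 40, 35, 39]
```

```bash
python3 -c "
from h import *
pose([455,40,345],-20,45,0)"; python3 -m pendant '-0.03 0 -0.03 0 0 0 0.1;-0.06 -0.05 -0.03 0 0 0 0.1;-0.1 -0.15 0 0 0 0 0.1;-0.1 -0.15 0 0 0 0 0.1;-0.1 -0.15 0 0 0 0 0.1';python3 -c "
from h import *
pose([455,40,345],-20,45,0)"
```

```text
TCP [467.6  35.4 331.6] shift [-0.2445 -0.2968  0.0924] rot [-0.002  0.004 -0.009] q [-0.55  0.57 -1.09  1.99  1.18  1.56 -0.92]
time_s: 41.1
ee_pos: [363.5, 228.3, 291.1]
orientation: [0.167, 0.909, -0.071, 0.376]
wrist_force: [-0.6, -1.0, 1.9]
grip_width: 50.4
grip_force: 0.0
 TCP [467.6  35.4 331.6] shift [-0.1456 -0.1433  0.0891] rot [-0.013  0.    -0.008] q [ 0.16 -0.03 -1.35  2.23  0.88  1.1  -0.47]
```

```bash
python3 -m pendant '-0.145 -0.143 0.089 0 0 0 0.1;-0.145 -0.143 0.089 0 0 0 0.1;-0.145 -0.143 0.089 0 0 0 0.1;-0.145 -0.143 0.089 0 0 0 0.1;-0.145 -0.143 0.089 0 0 0 0.1';python3 - <<'E'
from h import *
s=cam("scene");t=cam("top");save(s,"fs");save(t,"ft")
for c,n,(x0,y0,x1,y1) in((s,"scene",(415,165,500,330)),(t,"top",(135,180,235,280))):
    old=cv2.resize(cv2.imread(f"pics/{n}0.png"),(640,400),interpolation=cv2.INTER_AREA)[:,:,::-1]
    d=np.abs(c["color"].astype(int)-old).max(2);m=(d>35).astype(np.uint8);k=np.zeros_like(m);k[y0:y1,x0:x1]=m[y0:y1,x0:x1]
    k=cv2.morphologyEx(k,cv2.MORPH_CLOSE,np.ones((3,3),np.uint8))
    N,l,st,ce=cv2.connectedComponentsWithStats(k)
    for i in range(1,N):
        if st[i,4]>12:
            ys,xs=np.nonzero(l==i);print(n,st[i].tolist(),"top px",xs[ys==ys.min()].mean().round(1),ys.min(),"bottom",xs[ys==ys.max()].mean().round(1),ys.max(),"left",xs.min(),ys[xs==xs.min()].mean())
for p in([560.7,389.6],[470.4,347.7]): print(p,"pred scene base,top",proj(s,[p+[60],p+[210]]).round(1).tolist(),"top cam",proj(t,[p+[60],p+[210]]).round(1).tolist())
hv=cv2.cvtColor(t["color"],cv2.COLOR_RGB2HSV);m=cv2.inRange(hv,(3,90,20),(14,255,255));n,l,st,ce=cv2.connectedComponentsWithStats(m)
print("knob",[(ce[i].round(1),onz(t,[ce[i]],236).round(1)) for i in range(1,n) if 30<st[i,4]<200 and 400<ce[i][0]<510])
E
```

```text
time_s: 41.6
ee_pos: [467.3, 34.5, 333.1]
orientation: [0.168, 0.908, -0.07, 0.377]
wrist_force: [-0.0, 0.1, 0.1]
grip_width: 50.6
grip_force: 0.0
scene [416, 166, 66, 129, 1150] top px 439.0 166 bottom 458.0 294 left 416 225.5
top [161, 201, 22, 6, 59] top px 168.0 201 bottom 180.0 206 left 161 202.0
[560.7, 389.6] pred scene base,top [[457.4, 290.7], [475.2, 233.7]] top cam [[184.5, 208.0], [166.2, 204.2]]
[470.4, 347.7] pred scene base,top [[459.5, 258.0], [475.8, 203.1]] top cam [[197.8, 240.0], [181.2, 240.9]]
knob [(array([458.9, 205.8]), array([[ 572.3, -336.6,  236. ]]))]
```

```bash
python3 - <<'E'
import cv2,numpy as np
for n,f,(x0,y0,x1,y1),th in(("top","ft",(155,192,212,252),15),("scene","fs",(440,175,500,300),28)):
    old=cv2.resize(cv2.imread(f"pics/{n}0.png"),(640,400),interpolation=cv2.INTER_AREA).astype(int);new=cv2.imread(f"pics/{f}.png").astype(int)
    d=np.abs(new-old).max(2)[y0:y1,x0:x1]; print(n,x0,y0)
    for i,r in enumerate(d[::1 if n=="top" else 2]): print(y0+i*(1 if n=="top" else 2),"".join("#" if v>th else "." for v in r))
E
```

```text
top 155 192
192 .........................................................
193 .........................................................
194 .........................................................
195 .........................................................
196 .........................................................
197 .........................................................
198 .........................................................
199 .........................................................
200 .............##..........................................
201 .....##.##########.......................................
202 ......##############.....................................
203 ......###############....................................
204 ........#################................................
205 .................###########.............................
206 ...................##########............................
207 .......................#########.........................
208 ............................#.##.........................
209 ..............................
[... 6040 characters left out ...]
..........#####...................................
281 ...................#####....................................
283 ...................####.....................................
285 ..................####......................................
287 .................#####......................................
289 ................#####.......................................
291 ................#####.......................................
293 ...............#####........................................
295 ............................................................
297 ............................................................
299 ............................................................
```

```bash
python3 - <<'E'
from h import *
s=cam("scene");t=cam("top")
print("s4 top",tri([s,t],[[473.5,237],[161.5,202]]));print("s2 top",tri([s,t],[[467.5,197],[185,243]]))
# stem: point on line socket mouth->loop top; foot expected at 144/200 from tip
for n,sk,ft in(("s4",[560.7,389.6],[469.5,260.5]),("s2",[470.4,347.7],[465,222])):
    print(n,"foot@154",onz(s,[ft],154).round(1),"mouth",onz(s,[[456.5,294]] if n=="s4" else [[459,260.5]],60).round(1))
E
```

```text
s4 top (array([568.26841092, 395.91158729, 211.02927994]), [np.float64(5.380670009160363), np.float64(5.380670009160314)])
s2 top (array([467.49958209, 332.27255908, 216.22076225]), [np.float64(4.347248963481902), np.float64(4.347248963482073)])
s4 foot@154 [[568.5 396.3 154. ]] mouth [[569.8 392.4  60. ]]
s2 foot@154 [[467.2 336.6 154. ]] mouth [[478.5 350.6  60. ]]
```

```bash
python3 - <<'E'
from h import *
t=cam("top");C=lambda x,y:[x/3.3+380,y/4+190]
print("sheet top edge",onz(t,[C(125,266),C(205,267)],84).round(1),"handle",onz(t,[C(220,305),C(226,309),C(213,304)],66).round(1))
g=t["color"][252:272,412:456].mean(2).astype(int)
for i,r in enumerate(g): print(252+i," ".join(f"{v:3d}" for v in r))
E
```

```text
sheet top edge [[ 438.9 -274.7   84. ]
 [ 439.9 -342.5   84. ]] handle [[ 412.7 -360.9   66. ]
 [ 410.  -366.    66. ]
 [ 413.2 -354.9   66. ]]
252 111  68  42  40  38  35  35  36  42  52  57  56  59  58  58  58  58  56  58  55  57  59  55  55  57  57  58  56  55  57  59  67  74  75  77  81  79  76  71  44  39  50  56  58
253 129 106  91  77  55  59  52  43  41  54  58  59  56  57  57  57  59  57  57  58  58  57  55  53  55  54  55  54  54  57  56  57  54  49  50  57  53  56  56  42  43  54  56  56
254 128 128 130 106  79  91  89  62  60  75  81  66  55  54  54  53  50  52  52  49  53  45  41  39  42  41  44  42  50  51  51  53  52  52  48  47  43  43  40  37  42  53  58  58
255 129 130 129 101  88 104 105  84  90 106 110  86  72  73  74  71  71  69  68  66  68  66  68  67  67  67  68  69  68  69  68  69  67  66  63  61  59  57  48  36  42  52  54  54
256 130 130 129 117 100 109 110  87  94 110 102  97 111 115 113 112 112 114 114 113 114 113 115 114 115 116 115 114 115 115 112 107  99  92  85  82  79  77  65  55  50  52  59  59
257 128 129 129 129 119 121 125 107 102 111 114 115 121 
[... 1943 characters left out ...]
 128 129 129 129 128 128 128 126 129 128 114  97 110 124 129 130 128 129 130 129 130 131 129 131 129 131 131 132 130 131 132 131 131 130 131 130 131 131 132 131
269 132 130 129 130 130 129 130 129 129 129 129 129 128 129 115  97 109 125 130 129 130 130 130 129 129 130 130 130 130 131 132 129 131 130 131 131 131 132 131 131 131 132 130 131
270 130 130 130 130 129 130 129 129 128 127 127 127 128 128 114  95 109 124 130 129 131 128 129 130 129 128 131 131 130 132 130 131 130 131 132 131 132 130 130 131 132 130 130 131
271 130 130 130 129 129 128 129 128 129 128 128 128 127 128 115  96 109 126 128 128 129 129 129 130 130 130 130 130 131 130 131 130 130 131 130 131 130 131 131 131 131 132 131 131
```

```bash
python3 -c "
from workcell import job
print(job.job_done())"
```

```text
the job is handed in; nothing more can be done
None
```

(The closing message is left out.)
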